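Reload the vacuum plate with silver bars

TASK

Shut the vacuum valve fully, take the finished round pendants off the plate into the black tray, and load every loose silver bar flat into a bay of its own, pushed fully home so that it touches both the end fence and the side strip along the left of that bay (as the robot sees it). Only when all the bars are home, open the vacuum valve fully again. Leave the other things on the bench where they are.

Things in the scene. Friction and masses are not known exactly. Their poses are not given: they have to be found in the camera images.
- plate: fixed aluminium vacuum plate, 130 (x) x 256 (y) x 16 mm, origin centre of its underside. Three bays along x, 79 mm apart in y. A dark fence closes the far (+x) end of all bays; a dark side strip, 85 mm long from the fence and 25 mm wide, runs along the left (+y) edge of each bay; fence and strips stand 8 mm above the plate. 54 mm of clear plate from strip to strip
- valve_lever (a joint): vacuum valve lever, hinged on a vertical axis: 0 = shut (lever square across the brass pipe, pointing to the valve's -x), 1.571 = open (lever in line with the pipe, pointing to the valve's -y); stops at both ends, stays where left, seen from above it turns counter-clockwise to open
- valve: fixed valve block, 60 x 80 mm foot and a brass pipe along its y, 45 mm high under the lever (pipe 43 mm); origin centre of its underside
- valve_pivot (a point): on the lever's axis, at mid-height of the lever, 64 mm above the bench
- lever_grip (a point): middle of the lever's black grip, 66 mm from the axis; the lever is a bar 14 mm wide, 12 mm high, reaching 90 mm from the axis, free underneath; x along the lever, towards the axis
- tray: fixed black plastic tray for finished pieces, 105 (x) x 155 (y) mm outside, walls 4 mm thick and 16 mm high, floor 4 mm; origin centre of its underside
- corner_left (a point): left bay: the inner corner where the fence's face meets the side strip's face, at the plate's top; x points along the bay into the fence, y into the strip (axes of the plate). A bar with both faces against the stops has its centre at x = -half its length, y = -8 mm, z = +8 mm
- corner_mid (a point): mid bay: the inner corner where the fence's face meets the side strip's face, at the plate's top; x points along the bay into the fence, y into the strip (axes of the plate). A bar with both faces against the stops has its centre at x = -half its length, y = -8 mm, z = +8 mm
- corner_right (a point): right bay: the inner corner where the fence's face meets the side strip's face, at the plate's top; x points along the bay into the fence, y into the strip (axes of the plate). A bar with both faces against the stops has its centre at x = -half its length, y = -8 mm, z = +8 mm
- bar_short: loose silver-coloured square bar, 16 x 16 mm section, 48 mm long, lying; origin at its centre, x along its length; may be absent
- bar_mid: loose silver-coloured square bar, 16 x 16 mm section, 60 mm long, lying; origin at its centre, x along its length; may be absent
- bar_long: loose silver-coloured square bar, 16 x 16 mm section, 72 mm long, lying; origin at its centre, x along its length; may be absent
- pendant1: finished round brass pendant, 32 mm across, 11 mm thick, left lying in a bay of the plate; origin centre of its underside; may be absent
- pendant2: finished round brass pendant, 32 mm across, 11 mm thick, left lying in a bay of the plate; origin centre of its underside; may be absent
- pendant3: finished round brass pendant, 32 mm across, 11 mm thick, left lying in a bay of the plate; origin centre of its underside; may be absent
- ring1: bystander: plain ring, 24 mm across, 5 mm high
- ring2: bystander: plain ring, 24 mm across, 5 mm high
- jar: bystander: small jar with a white cap, 48 mm across, 45 mm high
- burr: bystander: green polishing burr on a thin shank, 72 mm long
- grit_block: bystander: cork block 70 x 40 x 25 mm
Things that resemble listed ones, but are neither listed nor needed, are in the scene too. What is shaped like the bar_long but pink or red is not meant.

How it is judged:
By the outcome, as a careful person would: the job done as asked, in the order asked, and still so for the second after the job is handed in, with the robot touching nothing.
Of bar_short, bar_mid, bar_long only 2 to 3 are there at a start; the rules pass over those that are not, and their reading is None.
Of pendant1, pendant2, pendant3 only 2 to 3 are there at a start; the rules pass over those that are not, and their reading is None.
At some moment in a run one of bar_short, bar_mid, bar_long may be knocked a few centimetres aside while the robot is not near it.
Once in a run the grip may slacken for a moment while it holds something.
It also fails if it takes over 210 s, if anything falls off the work surface, if the arm or the gripper's body presses on something with over 40 N, if the wrist force passes 120 N, or if a joint passes its speed limit or range.

ROBOT

A 6-joint arm with a two-finger parallel gripper is mounted at the origin on the work surface. World frame = base frame: x ahead of the robot, y to its left, z up, the work surface at z = 0. Lengths are in mm, angles in rad, forces in N, time in s.
With the tool pointing down it reaches from about 275 to 750 mm from the base axis. Payload 10.2 kg.
Tool frame: the origin (TCP) lies between the finger pads; the fingertips stand 25 mm ahead of it and the grasp point (between the pads) lies 6 mm ahead of it; z points along the fingers, y is the line along which they close (so a half turn about z gives the same grasp; the last joint's range is limited). The gripper opens to 85 mm and grips with 20 to 120 N. Pads are 22 mm wide; open, the fingers measure 114 mm over their backs; the gripper's body (76 mm by 85 mm) begins 54 mm behind the grasp point. The pads swing forward as they close: fully open they stand 13 mm farther back than shut.
Start: joints at [-1.5, 0.313, 1.498, -0, 1.331, -0.223], TCP at [152.022, -502.514, 256.294] pointing down, gripper open.
Joint ranges: [-2.94, 2.94], [-0.97, 2.17], [0.19, 2.56], [-1.23, 4.37], [0.02, 3.11], [-2.88, 2.88]. Speed limits (rad/s): [2.39, 2.39, 3.01, 3.14, 3.14, 3.14].

INTERFACE

Orientations are given as a unit quaternion [w, x, y, z].
In Python, from rig import ctrl, eyes, finish_job gives the robot as it stands.
- The arm moves only by the tool step_arm, never from a script. Its argument "increments" is a list of rows, each an object of numbers: "dx", "dy", "dz": the shift along the tool's x, y, z in units of 25 mm (1.0 is 25 mm); "wx", "wy", "wz": the turn, a rotation vector about the tool's x, y, z in units of 6 degrees (1.0 is 6 degrees). A call has 1 to 5 rows; each row shifts and turns the commanded pose from where the row before left it, along the tool's axes as they then stand; what a row does not reach is not made up. A row lasts 1/10 s, in which the tool goes at most 50 mm and 8.59 degrees, less where a joint would pass 70% of its speed; a pose out of reach is approached as far as the arm can. A call is refused whole if a number of a shift passes 1 or a number of a turn 1, either way. A call with a gripper value outside its range is refused whole. "fingers" is the finger opening in mm, from 0 to 85.4, set as the call begins (left out, the last holds). The fingers move at their own pace and stop on an object; "squeeze" is the grip in N (left out, the last holds). Time passes only in rows, so rows that do not move let the fingers close. It gives the time, the measured TCP pose, the force, the opening and the grip force at its end, in the units of the state.
- ctrl.sense(): the state, without advancing time (a new reading comes with each control period).
- eyes.capture(name): name is "side" or "top"; returns a dict with "frame" (400x640x3 uint8, blue, green, red), "fx", "fy", "cx", "cy" (pixels), "R" (3x3) and "t" (3): a world point X has camera coordinates R X + t. Camera axes: x right, y down, z forward; pixel columns grow to the right and rows downward; lengths in mm; the calibration is good to about 2 mm. A picture is of the moment at which its call begins. There is no depth.
- finish_job(): hands the job in; it is judged then, once.
Trained networks look in the newest picture that a camera, given by its name, has taken for a name from the list of things; names that differ only in an ending like _2 or _b are one class to them, and where a whole thing is asked for, a point or a joint stands for the part that bears it (a point fixed in the world has none). Each returns a list of dicts, best first, with "p" (0 to 1); they miss things now and then, are a little off and sometimes report something else, mostly with a low value. They report only what shows in the picture. A call takes as long as a camera call. They do not tell look-alikes from the thing itself.
- eyes.cut_out(camera, label): "mask" (400x640 bool, what is visible of it).
- eyes.landmark_of(camera, label): "point" ([x, y, z] in mm, in the coordinates of the camera as it stood for that picture, good to about 4 mm: a listed point, or the origin of a listed thing).
The state is a dict: "time_s": time; "joints": joint angles; "dq": joint speeds; "tau": joint torques, N m; "eef_pos": TCP position; "ee_rot": TCP orientation; "force": force on the tool from outside, world axes, zero at the start; "wrist_torque": the same for the moment, N m; "grip_width": opening from 0.0 (shut) to 1.0 (fully open); "grip_force": force on a finger pad.
Only numpy, scipy, OpenCV 4.12 (cv2) and the standard library are available. Lean on these libraries where they do the work, as an engineer would, in place of code of your own. Each camera call takes 0.05 s, during which the arm holds its last target. There are 200 camera calls.

## Working session

There is one attempt and no reset: what is moved stays moved. The work goes in short steps, Python scripts to look and compute and a tool call to move; the robot and the scene stay as the last step left them, time stands still between calls to the robot, and variables do not carry over. Pictures are saved under pics/ and viewed, at most 14 in all, crops included, and the job is handed in when it is done.

Besides the shell and the picture viewer there is one more tool, called after ">>>" as name(argument=value, ...), one argument or row to a line, values as JSON. step_arm: Moves the arm, as the interface text tells. Its arguments: {"type":"object","properties":{"increments":{"type":"array"},"fingers":{"type":"number"},"squeeze":{"type":"number"}},"required":["increments"]}

```bash
ls; mkdir -p pics; cat > h.py <<'E'
from rig import ctrl, eyes, finish_job
import numpy as np, cv2
def cap(n):
    c=eyes.capture(n); c['R']=np.array(c['R']);c['t']=np.array(c['t']); return c
def ray(c,u,v,z):
    d=c['R'].T@np.array([(u-c['cx'])/c['fx'],(v-c['cy'])/c['fy'],1]); o=-c['R'].T@c['t']
    return o+d*(z-o[2])/d[2]
def proj(c,X):
    p=c['R']@np.array(X)+c['t']; return np.array([c['fx']*p[0]/p[2]+c['cx'],c['fy']*p[1]/p[2]+c['cy']])
def lm(c,cam,l):
    return [(round(d['p'],2),np.round(c['R'].T@(np.array(d['point'])-c['t']),0).tolist()) for d in eyes.landmark_of(cam,l)]
E
python3 - <<'E'
from h import *
a=cap('top');cv2.imwrite('pics/t1.png',a['frame'])
b=cap('side');cv2.imwrite('pics/s1.png',b['frame'])
print(-a['R'].T@a['t'],-b['R'].T@b['t'],a['fx'])
for l in ['plate','valve','valve_pivot','lever_grip','tray','corner_left','corner_mid','corner_right','bar_short','bar_mid','bar_long','pendant1']:
    print(l,lm(a,'top',l)[:5],lm(b,'side',l)[:5])
print(ctrl.sense())
E
```

```text
pics
[ 339.93002362   20.11421567 1313.85811319] [381.49475951 699.59930548 603.84897475] 507.19150052295146
plate [(0.72, [606.0, -42.0, 2.0]), (0.36, [738.0, 254.0, -1.0])] [(0.59, [602.0, -41.0, 1.0]), (0.37, [443.0, 53.0, 1.0]), (0.31, [565.0, 237.0, 7.0])]
valve [(0.83, [549.0, -296.0, 0.0])] [(0.94, [554.0, -294.0, 1.0]), (0.63, [549.0, -301.0, 60.0])]
valve_pivot [(0.91, [550.0, -295.0, 63.0])] [(0.78, [546.0, -298.0, 62.0])]
lever_grip [(0.75, [529.0, -363.0, 62.0]), (0.43, [479.0, 180.0, -2.0])] [(0.51, [529.0, -360.0, 62.0])]
tray [(0.89, [445.0, 55.0, 1.0])] [(0.61, [445.0, 53.0, 1.0])]
corner_left [(0.73, [478.0, 325.0, -1.0]), (0.62, [665.0, 52.0, 15.0]), (0.16, [739.0, 258.0, -2.0])] [(0.89, [663.0, 45.0, 17.0])]
corner_mid [(0.95, [661.0, -30.0, 19.0]), (0.46, [550.0, -297.0, 65.0])] [(0.79, [663.0, -26.0, 12.0])]
corner_right [(0.72, [657.0, -105.0, 18.0]), (0.34, [562.0, 237.0, 8.0])] [(0.84, [657.0, -110.0, 12.0])]
bar_short [(0.7, [388.0, 305.0, 8.0]), (0.63, [565.0, 235.0, 8.0]), (0.44, [478.0, 324.0, 1.0])] [(0.64, [564.0, 241.0, 8.0])]
bar_mid [(0.71, [526.0, 37
[... 529 characters left out ...]
.0])]
{'time_s': 1.3, 'joints': array([-1.50040179e+00,  3.12895366e-01,  1.49768597e+00, -1.91496301e-05,
        1.33099472e+00, -2.23382182e-01]), 'dq': array([ 0.0015613 ,  0.00135833,  0.0005267 , -0.0004153 , -0.00019572,
       -0.00010961]), 'tau': array([ 6.10359275e-04, -4.12170231e+01, -2.59898722e+01, -1.65536121e-04,
        5.34946921e-04, -1.18576807e-05]), 'eef_pos': array([ 152.01772315, -502.52078761,  256.30183534]), 'ee_rot': array([ 7.56349597e-06,  9.89230955e-01,  1.46362963e-01, -9.90782104e-06]), 'force': array([-0.61709909, -0.33466476,  0.51821824]), 'wrist_torque': array([ 0.00082032, -0.02090324,  0.02149974]), 'grip_force': 0.0, 'grip_width': 0.9969735521861053}
```

View pics/t1.png

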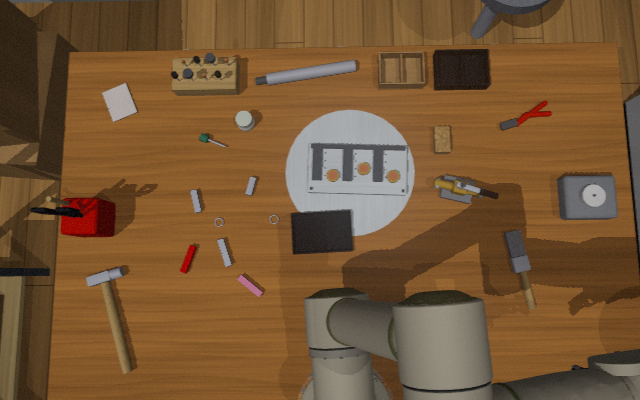

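View pics/s1.png

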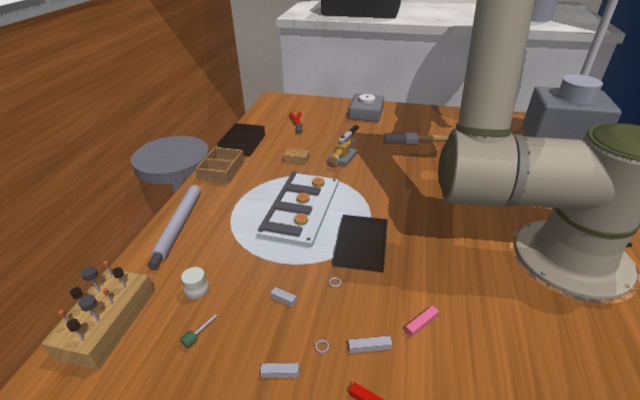

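The top view shows three silver bars, at (252,186), (196,201) and (225,252). Pink and red decoys are at (250,286) and (188,258). There are three pendants on the plate, the tray is at (322,232), and the valve lever points to about (490,194). Next I'll fit the poses precisely.

```bash
cat >> h.py <<'E'
from scipy.optimize import minimize
def boxpts(p,L,W,z0,z1):
    x,y,a=p;c,s=np.cos(a),np.sin(a)
    return [[x+c*i*L/2-s*j*W/2,y+s*i*L/2+c*j*W/2,z] for i in(-1,1) for j in(-1,1) for z in(z0,z1)]
def masks(cams,l,near,r=40):
    out=[]
    for n,c in cams.items():
        u0=proj(c,near)
        best=None
        for d in eyes.cut_out(n,l):
            m=np.array(d['mask']).astype(np.uint8)
            if m.sum()<15: continue
            ce=np.array(np.nonzero(m)[::-1]).mean(1)
            e=np.linalg.norm(ce-u0)
            if e<14 and (best is None or e<best[0]): best=(e,m,d['p'])
        if best: out.append((c,best[1]))
    return out
def fit(ms,p0,L,W,z0,z1,yaws=None):
    S=8
    def cost(p):
        t=0
        for c,m in ms:
            h=cv2.convexHull(np.float32([proj(c,X) for X in boxpts(p,L,W,z0,z1)]))[:,0]
            ys,xs=np.nonzero(m); o=np.array([min(xs.min(),h[:,0].min()),min(ys.min(),h[:,1].min())])-3;o=o.astype(int)
            e=(np.array([max(xs.max(),h[:,0].max()),max(ys.max(),h[:,1].max())])+3).astype(int)
            M=m[o[1]:e[1],o[0]:e[0]]
            H=np.zeros((M.shape[0]*S,M.shape[1]*S),np.float32)
            cv2.fillConvexPoly(H,np.int32(np.round((h-o+.5)*S)),1)
            H=cv2.resize(H,M.shape[::-1],interpolation=cv2.INTER_AREA)
            t+=np.abs(H-M).sum()/M.sum()
        return t/len(ms)
    best=None
    for a in (yaws if yaws is not None else np.arange(0,np.pi,np.pi/8)):
        x0=np.array([p0[0],p0[1],a])
        r=minimize(cost,x0,method='Nelder-Mead',options=dict(initial_simplex=[x0,x0+[5,0,0],x0+[0,5,0],x0+[0,0,.2]],xatol=.05,fatol=1e-4))
        if best is None or r.fun<best.fun: best=r
    return best.x.round(3).tolist(),round(best.fun,3),len(ms)
E
python3 - <<'E'
from h import *
C={n:cap(n) for n in('top','side')}
for l,n,L,W,z0,z1 in [('bar_short',(565,237,8),48,16,0,16),('bar_mid',(527,380,8),60,16,0,16),('bar_long',(392,305,8),72,16,0,16),('pendant1',(584,-132,22),0,0,0,0),('pendant1',(603,-55,22),0,0,0,0),('pendant1',(586,27,22),0,0,0,0),('tray',(445,54,8),105,155,0,16),('plate',(606,-42,12),130,256,0,20)]:
    ms=masks(C,l,n)
    if not ms: print(l,'none');continue
    if l=='pendant1':
        for c,m in ms: 
            u,v=np.array(np.nonzero(m)[::-1]).mean(1); print(l,n,ray(c,u,v,22).round(1))
    else: print(l,fit(ms,n,L,W,z0,z1,None if 'bar' in l else [0.]))
f=C['top']['frame'];
g=cv2.resize(f[130:220,290:510],None,fx=3.6,fy=3.6,interpolation=cv2.INTER_CUBIC);g2=cv2.resize(C['side']['frame'][110:260,220:400],None,fx=4,fy=4,interpolation=cv2.INTER_CUBIC)
cv2.imwrite('pics/t2.png',g);cv2.imwrite('pics/s2.png',g2)
E
```

```text
bar_short ([564.822, 238.816, 2.856], np.float64(0.216), 2)
bar_mid ([527.531, 382.168, 0.235], np.float64(0.273), 2)
bar_long ([391.713, 305.021, 3.47], np.float64(0.176), 2)
pendant1 (584, -132, 22) [ 582.8 -132.1   22. ]
pendant1 (603, -55, 22) [603.6 -56.6  22. ]
pendant1 (586, 27, 22) [585.9  27.9  22. ]
tray ([441.499, 55.754, 0.042], np.float64(0.04), 2)
plate ([605.227, -39.561, -0.042], np.float64(0.138), 2)
```

View pics/t2.png

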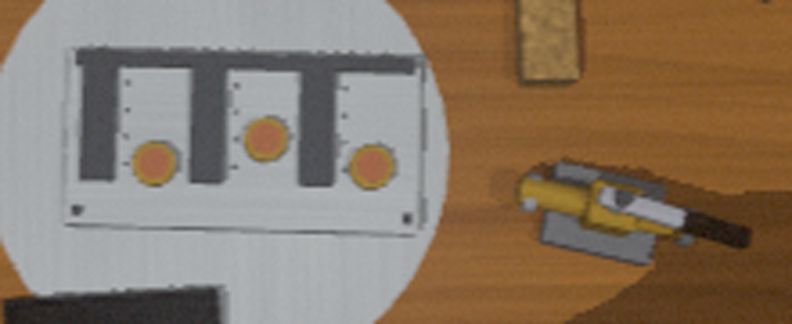

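View pics/s2.png

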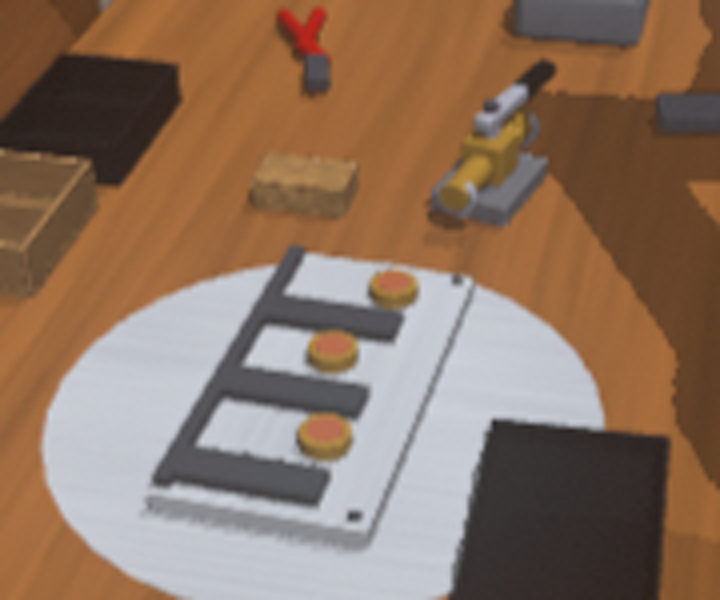

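The lever lies in line with the pipe, so the valve is open. I'll go to the lever, turning the tool first and then translating.

>>> step_arm(
  increments=[
    {"wz": -1},
    {"wz": -1},
    {"wz": -1},
    {"wz": -1},
    {"wz": -1},
  ],
  fingers=45,
)

```text
invalid input at $.increments[0]: expected keys dx, dy, dz, wx, wy, wz
```

>>> step_arm(
  increments=[
    {"wz": -1},
    {"wz": -1},
    {"wz": -1},
    {"wz": -1},
    {"wz": -0.37},
  ],
)

```text
invalid input at $.increments[0]: expected keys dx, dy, dz, wx, wy, wz
```

>>> step_arm(
  increments=[
    {"dx": 0.76, "dy": 0.98, "dz": 0.39},
    {"dx": 0.76, "dy": 0.98, "dz": 0.39},
    {"dx": 0.76, "dy": 0.98, "dz": 0.39},
    {"dx": 0.76, "dy": 0.98, "dz": 0.39},
    {"dx": 0.76, "dy": 0.98, "dz": 0.39},
  ],
)

```text
invalid input at $.increments[0]: expected keys dx, dy, dz, wx, wy, wz
```

>>> step_arm(
  increments=[
    {"dx": 0.76, "dy": 0.98, "dz": 0.39},
    {"dx": 0.76, "dy": 0.98, "dz": 0.39},
    {"dx": 0.76, "dy": 0.98, "dz": 0.39},
    {"dx": 0.76, "dy": 0.98, "dz": 0.39},
    {"dx": 0.76, "dy": 0.98, "dz": 0.39},
  ],
)

```text
invalid input at $.increments[0]: expected keys dx, dy, dz, wx, wy, wz
```

>>> step_arm(
  increments=[
    {"dx": 0.76, "dy": 0.98, "dz": 0.39},
    {"dx": 0.76, "dy": 0.98, "dz": 0.39},
    {"dx": 0.76, "dy": 0.98, "dz": 0.39},
    {},
    {},
  ],
)

```text
invalid input at $.increments[0]: expected keys dx, dy, dz, wx, wy, wz
```

>>> step_arm(
  increments=[
    {"dx": 0, "dy": 0, "dz": 0, "wx": 0, "wy": 0, "wz": -1},
    {"dx": 0, "dy": 0, "dz": 0, "wx": 0, "wy": 0, "wz": -1},
    {"dx": 0, "dy": 0, "dz": 0, "wx": 0, "wy": 0, "wz": -1},
    {"dx": 0, "dy": 0, "dz": 0, "wx": 0, "wy": 0, "wz": -1},
    {"dx": 0, "dy": 0, "dz": 0, "wx": 0, "wy": 0, "wz": -1},
  ],
  fingers=45,
)

```text
time_s: 2.7
eef_pos: [152.0, -502.5, 256.3]
ee_rot: [-0.0, 0.917, 0.399, 0.0]
force: [0.1, -0.2, -0.0]
grip_width: 0.534
grip_force: 0.0
```

>>> step_arm(
  increments=[
    {"dx": 0, "dy": 0, "dz": 0, "wx": 0, "wy": 0, "wz": -1},
    {"dx": 0, "dy": 0, "dz": 0, "wx": 0, "wy": 0, "wz": -1},
    {"dx": 0, "dy": 0, "dz": 0, "wx": 0, "wy": 0, "wz": -1},
    {"dx": 0, "dy": 0, "dz": 0, "wx": 0, "wy": 0, "wz": -1},
    {"dx": 0, "dy": 0, "dz": 0, "wx": 0, "wy": 0, "wz": -0.37},
  ],
)

```text
time_s: 3.2
eef_pos: [152.0, -502.5, 256.3]
ee_rot: [-0.0, 0.803, 0.597, 0.0]
force: [1.1, 0.9, -0.5]
grip_width: 0.527
grip_force: 0.0
```

>>> step_arm(
  increments=[
    {"dx": 0.76, "dy": 0.98, "dz": 0.39, "wx": 0, "wy": 0, "wz": 0},
    {"dx": 0.76, "dy": 0.98, "dz": 0.39, "wx": 0, "wy": 0, "wz": 0},
    {"dx": 0.76, "dy": 0.98, "dz": 0.39, "wx": 0, "wy": 0, "wz": 0},
    {"dx": 0.76, "dy": 0.98, "dz": 0.39, "wx": 0, "wy": 0, "wz": 0},
    {"dx": 0.76, "dy": 0.98, "dz": 0.39, "wx": 0, "wy": 0, "wz": 0},
  ],
)

```text
time_s: 3.7
eef_pos: [298.0, -446.8, 207.2]
ee_rot: [0.0, 0.804, 0.595, -0.0]
force: [0.4, -0.6, -0.3]
grip_width: 0.529
grip_force: 0.0
```

>>> step_arm(
  increments=[
    {"dx": 0.76, "dy": 0.98, "dz": 0.39, "wx": 0, "wy": 0, "wz": 0},
    {"dx": 0.76, "dy": 0.98, "dz": 0.39, "wx": 0, "wy": 0, "wz": 0},
    {"dx": 0.76, "dy": 0.98, "dz": 0.39, "wx": 0, "wy": 0, "wz": 0},
    {"dx": 0.76, "dy": 0.98, "dz": 0.39, "wx": 0, "wy": 0, "wz": 0},
    {"dx": 0.76, "dy": 0.98, "dz": 0.39, "wx": 0, "wy": 0, "wz": 0},
  ],
)

```text
time_s: 4.2
eef_pos: [442.9, -391.6, 158.4]
ee_rot: [0.0, 0.804, 0.595, -0.0]
force: [0.1, -0.3, 0.2]
grip_width: 0.528
grip_force: 0.0
```

>>> step_arm(
  increments=[
    {"dx": 0.76, "dy": 0.98, "dz": 0.39, "wx": 0, "wy": 0, "wz": 0},
    {"dx": 0.76, "dy": 0.98, "dz": 0.39, "wx": 0, "wy": 0, "wz": 0},
    {"dx": 0.76, "dy": 0.98, "dz": 0.39, "wx": 0, "wy": 0, "wz": 0},
    {"dx": 0, "dy": 0, "dz": 0, "wx": 0, "wy": 0, "wz": 0},
    {"dx": 0, "dy": 0, "dz": 0, "wx": 0, "wy": 0, "wz": 0},
  ],
)

```text
time_s: 4.7
eef_pos: [528.8, -358.8, 129.1]
ee_rot: [-0.0, 0.803, 0.596, -0.0]
force: [-1.5, 0.2, 0.0]
grip_width: 0.527
grip_force: 0.0
```

>>> step_arm(
  increments=[
    {"dx": 0, "dy": 0, "dz": 0.56, "wx": 0, "wy": 0, "wz": 0},
    {"dx": 0, "dy": 0, "dz": 0.56, "wx": 0, "wy": 0, "wz": 0},
    {"dx": 0, "dy": 0, "dz": 0.56, "wx": 0, "wy": 0, "wz": 0},
    {"dx": 0, "dy": 0, "dz": 0.56, "wx": 0, "wy": 0, "wz": 0},
    {"dx": 0, "dy": 0, "dz": 0, "wx": 0, "wy": 0, "wz": 0},
  ],
)

```text
time_s: 5.2
eef_pos: [527.6, -358.5, 70.8]
ee_rot: [-0.002, 0.804, 0.595, -0.0]
force: [-0.2, 0.7, 0.6]
grip_width: 0.522
grip_force: 0.0
```

>>> step_arm(
  increments=[
    {"dx": 0, "dy": 0, "dz": 0, "wx": 0, "wy": 0, "wz": 0},
    {"dx": 0, "dy": 0, "dz": 0, "wx": 0, "wy": 0, "wz": 0},
    {"dx": 0, "dy": 0, "dz": 0, "wx": 0, "wy": 0, "wz": 0},
    {"dx": 0, "dy": 0, "dz": 0, "wx": 0, "wy": 0, "wz": 0.5},
  ],
  fingers=24,
  squeeze=20,
)

```text
time_s: 5.6
eef_pos: [528.9, -359.2, 74.1]
ee_rot: [0.0, 0.819, 0.574, 0.0]
force: [-0.3, -0.7, -0.4]
grip_width: 0.284
grip_force: 0.0
```

>>> step_arm(
  increments=[
    {"dx": 0, "dy": -0.28, "dz": 0, "wx": 0, "wy": 0, "wz": 1},
    {"dx": 0, "dy": -0.28, "dz": 0, "wx": 0, "wy": 0, "wz": 1},
    {"dx": 0, "dy": -0.28, "dz": 0, "wx": 0, "wy": 0, "wz": 1},
    {"dx": 0, "dy": -0.28, "dz": 0, "wx": 0, "wy": 0, "wz": 1},
    {"dx": 0, "dy": -0.28, "dz": 0, "wx": 0, "wy": 0, "wz": 1},
  ],
)

```text
time_s: 6.1
eef_pos: [499.5, -340.9, 74.2]
ee_rot: [0.001, 0.94, 0.34, 0.0]
force: [1.1, -0.1, -0.4]
grip_width: 0.281
grip_force: 0.6
```

>>> step_arm(
  increments=[
    {"dx": 0, "dy": -0.28, "dz": 0, "wx": 0, "wy": 0, "wz": 1},
    {"dx": 0, "dy": -0.28, "dz": 0, "wx": 0, "wy": 0, "wz": 1},
    {"dx": 0, "dy": -0.28, "dz": 0, "wx": 0, "wy": 0, "wz": 1},
    {"dx": 0, "dy": -0.28, "dz": 0, "wx": 0, "wy": 0, "wz": 1},
    {"dx": 0, "dy": -0.28, "dz": 0, "wx": 0, "wy": 0, "wz": 1},
  ],
)

```text
time_s: 6.6
eef_pos: [483.3, -310.4, 74.3]
ee_rot: [0.001, 0.996, 0.085, 0.001]
force: [1.0, -1.5, -0.4]
grip_width: 0.285
grip_force: 0.6
```

>>> step_arm(
  increments=[
    {"dx": 0, "dy": -0.28, "dz": 0, "wx": 0, "wy": 0, "wz": 1},
    {"dx": 0, "dy": -0.28, "dz": 0, "wx": 0, "wy": 0, "wz": 1},
    {"dx": 0, "dy": -0.28, "dz": 0, "wx": 0, "wy": 0, "wz": 1},
    {"dx": 0, "dy": -0.28, "dz": 0, "wx": 0, "wy": 0, "wz": 1},
  ],
)

```text
time_s: 7.0
eef_pos: [482.9, -282.6, 74.3]
ee_rot: [0.001, 0.992, -0.124, 0.001]
force: [0.7, -2.0, -0.0]
grip_width: 0.281
grip_force: 0.6
```

>>> step_arm(
  increments=[
    {"dx": 0, "dy": -0.28, "dz": 0, "wx": 0, "wy": 0, "wz": 0.5},
    {"dx": 0, "dy": 0, "dz": 0, "wx": 0, "wy": 0, "wz": 0},
  ],
)

```text
time_s: 7.2
eef_pos: [484.3, -276.4, 74.2]
ee_rot: [0.001, 0.989, -0.148, 0.0]
force: [-2.0, -3.6, 0.4]
grip_width: 0.28
grip_force: 2.3
```

>>> step_arm(
  increments=[
    {"dx": 0, "dy": -0.12, "dz": 0, "wx": 0, "wy": 0, "wz": 0},
    {"dx": 0, "dy": 0, "dz": 0, "wx": 0, "wy": 0, "wz": 0},
  ],
)

```text
time_s: 7.4
eef_pos: [484.5, -275.8, 74.3]
ee_rot: [0.003, 0.989, -0.147, 0.0]
force: [-7.5, -16.4, -2.7]
grip_width: 0.283
grip_force: 9.0
```

>>> step_arm(
  increments=[
    {"dx": 0, "dy": -0.08, "dz": 0, "wx": 0, "wy": 0, "wz": 0},
    {"dx": 0, "dy": 0, "dz": 0, "wx": 0, "wy": 0, "wz": 0},
  ],
)

```text
time_s: 7.6
eef_pos: [484.6, -275.5, 74.4]
ee_rot: [0.005, 0.989, -0.147, 0.0]
force: [-12.6, -25.8, -4.0]
grip_width: 0.285
grip_force: 13.7
```

>>> step_arm(
  increments=[
    {"dx": 0, "dy": -0.06, "dz": 0, "wx": 0, "wy": 0, "wz": 0},
    {"dx": 0, "dy": 0, "dz": 0, "wx": 0, "wy": 0, "wz": 0},
  ],
)

```text
time_s: 7.8
eef_pos: [484.7, -275.3, 74.4]
ee_rot: [0.006, 0.989, -0.147, 0.0]
force: [-14.3, -31.5, -6.8]
grip_width: 0.28
grip_force: 17.2
```

The lever is hard against its shut stop. I'll back off, raise, turn the tool to 87.5° and go to the right pendant.

>>> step_arm(
  increments=[
    {"dx": 0, "dy": 0.45, "dz": 0, "wx": 0, "wy": 0, "wz": 0},
    {"dx": 0, "dy": 0, "dz": -0.8, "wx": 0, "wy": 0, "wz": 0},
    {"dx": 0, "dy": 0, "dz": -0.8, "wx": 0, "wy": 0, "wz": 0},
    {"dx": 0, "dy": 0, "dz": -0.8, "wx": 0, "wy": 0, "wz": -1},
    {"dx": 0, "dy": 0, "dz": 0, "wx": 0, "wy": 0, "wz": -1},
  ],
)

```text
time_s: 8.3
eef_pos: [483.9, -281.0, 136.7]
ee_rot: [0.002, 0.999, -0.041, 0.002]
force: [-1.0, 0.4, 0.4]
grip_width: 0.28
grip_force: 0.0
```

>>> step_arm(
  increments=[
    {"dx": 0, "dy": 0, "dz": 0, "wx": 0, "wy": 0, "wz": -1},
    {"dx": 0, "dy": 0, "dz": 0, "wx": 0, "wy": 0, "wz": -1},
    {"dx": 0, "dy": 0, "dz": 0, "wx": 0, "wy": 0, "wz": -1},
    {"dx": 0, "dy": 0, "dz": 0, "wx": 0, "wy": 0, "wz": -1},
    {"dx": 0, "dy": 0, "dz": 0, "wx": 0, "wy": 0, "wz": -1},
  ],
  fingers=56,
)

```text
time_s: 8.8
eef_pos: [483.0, -280.2, 134.0]
ee_rot: [0.0, 0.976, 0.219, 0.0]
force: [0.0, -0.5, -0.1]
grip_width: 0.66
grip_force: 0.0
```

>>> step_arm(
  increments=[
    {"dx": 0, "dy": 0, "dz": 0, "wx": 0, "wy": 0, "wz": -1},
    {"dx": 0, "dy": 0, "dz": 0, "wx": 0, "wy": 0, "wz": -1},
    {"dx": 0, "dy": 0, "dz": 0, "wx": 0, "wy": 0, "wz": -1},
    {"dx": 0, "dy": 0, "dz": 0, "wx": 0, "wy": 0, "wz": -1},
    {"dx": 0, "dy": 0, "dz": 0, "wx": 0, "wy": 0, "wz": -1},
  ],
)

```text
time_s: 9.3
eef_pos: [483.0, -280.2, 134.0]
ee_rot: [0.0, 0.886, 0.464, 0.0]
force: [-0.1, 0.1, -0.5]
grip_width: 0.651
grip_force: 0.0
```

>>> step_arm(
  increments=[
    {"dx": 0, "dy": 0, "dz": 0, "wx": 0, "wy": 0, "wz": -1},
    {"dx": 0, "dy": 0, "dz": 0, "wx": 0, "wy": 0, "wz": -1},
    {"dx": 0, "dy": 0, "dz": 0, "wx": 0, "wy": 0, "wz": -1},
    {"dx": 0, "dy": 0, "dz": 0, "wx": 0, "wy": 0, "wz": -1},
    {"dx": 0, "dy": 0, "dz": 0, "wx": 0, "wy": 0, "wz": -1},
  ],
)

```text
time_s: 9.8
eef_pos: [483.0, -280.2, 134.0]
ee_rot: [0.0, 0.735, 0.678, 0.0]
force: [-1.2, 1.3, 0.6]
grip_width: 0.659
grip_force: 0.0
```

>>> step_arm(
  increments=[
    {"dx": 0, "dy": 0, "dz": 0, "wx": 0, "wy": 0, "wz": -0.3},
    {"dx": 0, "dy": 0, "dz": 0, "wx": 0, "wy": 0, "wz": 0},
  ],
)

```text
time_s: 10.0
eef_pos: [483.0, -280.2, 134.0]
ee_rot: [0.0, 0.726, 0.688, 0.0]
force: [0.1, -0.7, 0.1]
grip_width: 0.655
grip_force: 0.0
```

```bash
cat >> h.py <<'E'
def to(x,y,z,phi=None):
    "units to go from here to xyz; rotation units first, shift in final frame"
    s=ctrl.sense(); q=s['ee_rot']; ph=2*np.degrees(np.arctan2(q[2],q[1])); ph=(ph+180)%360-180
    if phi is None: phi=ph
    a=np.radians(phi); d=np.array([x,y,z])-s['eef_pos']
    print('phi %.1f wz %.2f dx %.2f dy %.2f dz %.2f'%(ph,-(phi-ph)/6,(np.cos(a)*d[0]+np.sin(a)*d[1])/25,(np.sin(a)*d[0]-np.cos(a)*d[1])/25,-d[2]/25))
E
python3 -c "
from h import *
to(584.5,-132,75)
c=cap('side');print(lm(c,'side','lever_grip')[:2]);c=cap('top');print(lm(c,'top','lever_grip')[:2])
print(lm(c,'top','bar_mid'),lm(c,'top','bar_short'))"
```

```text
phi 86.9 wz -0.00 dx 6.14 dy 3.73 dz 2.36
[(0.67, [485.0, -280.0, 64.0])]
[]
[(0.56, [527.0, 378.0, 4.0]), (0.54, [551.0, -297.0, -4.0])] [(0.66, [562.0, 238.0, 10.0]), (0.53, [443.0, 58.0, -0.0]), (0.26, [477.0, 175.0, -6.0])]
```

>>> step_arm(
  increments=[
    {"dx": 0.88, "dy": 0.53, "dz": 0, "wx": 0, "wy": 0, "wz": 0},
    {"dx": 0.88, "dy": 0.53, "dz": 0, "wx": 0, "wy": 0, "wz": 0},
    {"dx": 0.88, "dy": 0.53, "dz": 0, "wx": 0, "wy": 0, "wz": 0},
    {"dx": 0.88, "dy": 0.53, "dz": 0, "wx": 0, "wy": 0, "wz": 0},
    {"dx": 0.88, "dy": 0.53, "dz": 0, "wx": 0, "wy": 0, "wz": 0},
  ],
)

```text
time_s: 10.8
eef_pos: [555.5, -173.0, 133.6]
ee_rot: [0.0, 0.726, 0.687, 0.0]
force: [0.4, 0.1, -0.2]
grip_width: 0.653
grip_force: 0.0
```

>>> step_arm(
  increments=[
    {"dx": 0.88, "dy": 0.53, "dz": 0.2, "wx": 0, "wy": 0, "wz": 0},
    {"dx": 0.86, "dy": 0.53, "dz": 0.6, "wx": 0, "wy": 0, "wz": 0},
    {"dx": 0, "dy": 0, "dz": 1, "wx": 0, "wy": 0, "wz": 0},
    {"dx": 0, "dy": 0, "dz": 1, "wx": 0, "wy": 0, "wz": 0},
    {"dx": 0, "dy": 0, "dz": 0, "wx": 0, "wy": 0, "wz": 0},
  ],
)

```text
time_s: 11.3
eef_pos: [582.3, -131.2, 60.5]
ee_rot: [-0.003, 0.726, 0.687, -0.001]
force: [-1.2, 0.1, 0.9]
grip_width: 0.657
grip_force: 0.0
```

>>> step_arm(
  increments=[
    {"dx": 0, "dy": 0, "dz": 0.45, "wx": 0, "wy": 0, "wz": 0},
    {"dx": 0, "dy": 0, "dz": 0.41, "wx": 0, "wy": 0, "wz": 0},
    {"dx": 0, "dy": 0, "dz": 0, "wx": 0, "wy": 0, "wz": 0},
  ],
)

```text
time_s: 11.6
eef_pos: [583.4, -132.0, 41.2]
ee_rot: [-0.001, 0.726, 0.687, -0.0]
force: [-0.5, 0.3, 0.4]
grip_width: 0.656
grip_force: 0.0
```

>>> step_arm(
  increments=[
    {"dx": 0, "dy": 0, "dz": 0, "wx": 0, "wy": 0, "wz": 0},
    {"dx": 0, "dy": 0, "dz": 0, "wx": 0, "wy": 0, "wz": 0},
    {"dx": 0, "dy": 0, "dz": 0, "wx": 0, "wy": 0, "wz": 0},
    {"dx": 0, "dy": 0, "dz": 0, "wx": 0, "wy": 0, "wz": 0},
    {"dx": 0, "dy": 0, "dz": 0, "wx": 0, "wy": 0, "wz": 0},
  ],
  fingers=20,
  squeeze=45,
)

```text
time_s: 12.1
eef_pos: [584.3, -132.2, 43.0]
ee_rot: [0.001, 0.726, 0.687, 0.0]
force: [-0.2, -0.2, 5.6]
grip_width: 0.348
grip_force: 44.0
```

>>> step_arm(
  increments=[
    {"dx": 0, "dy": 0, "dz": -0.5, "wx": 0, "wy": 0, "wz": 0},
    {"dx": 0, "dy": 0, "dz": -0.85, "wx": 0, "wy": 0, "wz": 0},
    {"dx": 0, "dy": 0, "dz": -0.85, "wx": 0, "wy": 0, "wz": 0},
  ],
)

```text
time_s: 12.4
eef_pos: [583.6, -131.9, 98.1]
ee_rot: [-0.0, 0.726, 0.687, -0.0]
force: [-0.1, -0.1, 0.6]
grip_width: 0.343
grip_force: 44.5
```

>>> step_arm(
  increments=[
    {"dx": 0.77, "dy": -0.86, "dz": 0, "wx": 0, "wy": 0, "wz": 0},
    {"dx": 0.77, "dy": -0.86, "dz": 0, "wx": 0, "wy": 0, "wz": 0},
    {"dx": 0.77, "dy": -0.86, "dz": 0, "wx": 0, "wy": 0, "wz": 0},
    {"dx": 0.77, "dy": -0.86, "dz": 0, "wx": 0, "wy": 0, "wz": 0},
  ],
)

```text
time_s: 12.8
eef_pos: [501.3, -49.6, 97.6]
ee_rot: [0.0, 0.726, 0.687, 0.0]
force: [-0.0, -0.1, -0.6]
grip_width: 0.346
grip_force: 44.6
```

>>> step_arm(
  increments=[
    {"dx": 0.77, "dy": -0.86, "dz": 0, "wx": 0, "wy": 0, "wz": 0},
    {"dx": 0.77, "dy": -0.86, "dz": 0, "wx": 0, "wy": 0, "wz": 0},
    {"dx": 0.77, "dy": -0.86, "dz": 0, "wx": 0, "wy": 0, "wz": 0},
    {"dx": 0, "dy": 0, "dz": 0, "wx": 0, "wy": 0, "wz": 0},
  ],
)

```text
time_s: 13.2
eef_pos: [438.8, 12.7, 97.4]
ee_rot: [-0.001, 0.726, 0.688, -0.0]
force: [-0.4, -0.9, -1.4]
grip_width: 0.346
grip_force: 44.7
```

```bash
python3 -c "
from h import *
to(440,12,34)
c=cap('top');print(lm(c,'top','pendant1'));c=cap('side');print(lm(c,'side','pendant1'),ctrl.sense()['grip_width'])"
```

```text
phi 87.0 wz -0.00 dx -0.03 dy 0.05 dz 2.54
[(0.74, [485.0, -282.0, 62.0]), (0.45, [605.0, -60.0, 14.0])]
[(0.67, [605.0, -58.0, 13.0]), (0.66, [447.0, 12.0, 69.0]), (0.61, [592.0, 23.0, 19.0]), (0.39, [547.0, -301.0, 61.0])] 0.3438775269528301
```

>>> step_arm(
  increments=[
    {"dx": 0, "dy": 0, "dz": 0.85, "wx": 0, "wy": 0, "wz": 0},
    {"dx": 0, "dy": 0, "dz": 0.85, "wx": 0, "wy": 0, "wz": 0},
    {"dx": 0, "dy": 0, "dz": 0.6, "wx": 0, "wy": 0, "wz": 0},
    {"dx": 0, "dy": 0, "dz": 0.26, "wx": 0, "wy": 0, "wz": 0},
    {"dx": 0, "dy": 0, "dz": 0, "wx": 0, "wy": 0, "wz": 0},
  ],
)

```text
time_s: 13.9
eef_pos: [441.1, 10.4, 32.6]
ee_rot: [-0.0, 0.726, 0.687, -0.0]
force: [-0.4, 0.5, 0.4]
grip_width: 0.346
grip_force: 44.7
```

>>> step_arm(
  increments=[
    {"dx": 0, "dy": 0, "dz": 0, "wx": 0, "wy": 0, "wz": 0},
    {"dx": 0, "dy": 0, "dz": 0, "wx": 0, "wy": 0, "wz": 0},
    {"dx": 0, "dy": 0, "dz": 0, "wx": 0, "wy": 0, "wz": 0},
  ],
  fingers=52,
)

```text
time_s: 14.2
eef_pos: [441.4, 10.7, 33.6]
ee_rot: [0.001, 0.726, 0.687, 0.0]
force: [0.2, -0.9, 0.5]
grip_width: 0.606
grip_force: 0.0
```

>>> step_arm(
  increments=[
    {"dx": 0, "dy": 0, "dz": -0.8, "wx": 0, "wy": 0, "wz": 0},
    {"dx": 0, "dy": 0, "dz": -0.9, "wx": 0, "wy": 0, "wz": 0},
    {"dx": 0, "dy": 0, "dz": -0.9, "wx": 0, "wy": 0, "wz": 0},
    {"dx": -0.3, "dy": 0.84, "dz": 0, "wx": 0, "wy": 0, "wz": 0},
    {"dx": -0.3, "dy": 0.84, "dz": 0, "wx": 0, "wy": 0, "wz": 0},
  ],
)

```text
time_s: 14.7
eef_pos: [483.0, -6.6, 99.4]
ee_rot: [0.001, 0.726, 0.688, 0.001]
force: [0.0, 0.1, -0.1]
grip_width: 0.609
grip_force: 0.0
```

>>> step_arm(
  increments=[
    {"dx": -0.3, "dy": 0.84, "dz": 0, "wx": 0, "wy": 0, "wz": 0},
    {"dx": -0.3, "dy": 0.84, "dz": 0, "wx": 0, "wy": 0, "wz": 0},
    {"dx": -0.3, "dy": 0.84, "dz": 0, "wx": 0, "wy": 0, "wz": 0},
    {"dx": -0.3, "dy": 0.84, "dz": 0, "wx": 0, "wy": 0, "wz": 0},
    {"dx": -0.3, "dy": 0.84, "dz": 0, "wx": 0, "wy": 0, "wz": 0},
  ],
)

```text
time_s: 15.2
eef_pos: [585.7, -50.0, 98.4]
ee_rot: [0.0, 0.726, 0.687, 0.0]
force: [0.2, 0.2, 0.4]
grip_width: 0.602
grip_force: 0.0
```

>>> step_arm(
  increments=[
    {"dx": -0.3, "dy": 0.84, "dz": 0, "wx": 0, "wy": 0, "wz": 0},
    {"dx": 0, "dy": 0, "dz": 0.4, "wx": 0, "wy": 0, "wz": 0},
    {"dx": 0, "dy": 0, "dz": 0.6, "wx": 0, "wy": 0, "wz": 0},
    {"dx": 0, "dy": 0, "dz": 0, "wx": 0, "wy": 0, "wz": 0},
  ],
)

```text
time_s: 15.6
eef_pos: [603.5, -57.6, 70.4]
ee_rot: [-0.002, 0.726, 0.687, -0.001]
force: [-0.3, -0.5, -0.6]
grip_width: 0.614
grip_force: 0.0
```

```bash
python3 -c "
from h import *
to(604,-57,43.5);to(588,26,43.5);to(440,58,98)
c=cap('top');print(lm(c,'top','pendant1'));c=cap('side');print(lm(c,'side','pendant1'),ctrl.sense()['grip_width'])"
```

```text
phi 86.9 wz -0.00 dx 0.02 dy 0.02 dz 1.08
phi 86.9 wz -0.00 dx 3.30 dy -0.80 dz 1.08
phi 86.9 wz -0.00 dx 4.26 dy -6.78 dz -1.10
[(0.39, [585.0, 29.0, 20.0])]
[(0.69, [603.0, -58.0, 17.0]), (0.61, [590.0, 27.0, 18.0]), (0.43, [447.0, 13.0, 2.0])] 0.6081956416206399
```

>>> step_arm(
  increments=[
    {"dx": 0, "dy": 0, "dz": 0.6, "wx": 0, "wy": 0, "wz": 0},
    {"dx": 0, "dy": 0, "dz": 0.48, "wx": 0, "wy": 0, "wz": 0},
    {"dx": 0, "dy": 0, "dz": 0, "wx": 0, "wy": 0, "wz": 0},
  ],
)

```text
time_s: 16.1
eef_pos: [604.2, -58.0, 43.6]
ee_rot: [-0.002, 0.726, 0.687, -0.001]
force: [-0.8, 0.5, -0.1]
grip_width: 0.605
grip_force: 0.0
```

>>> step_arm(
  increments=[
    {"dx": 0, "dy": 0, "dz": 0, "wx": 0, "wy": 0, "wz": 0},
    {"dx": 0, "dy": 0, "dz": 0, "wx": 0, "wy": 0, "wz": 0},
    {"dx": 0, "dy": 0, "dz": 0, "wx": 0, "wy": 0, "wz": 0},
    {"dx": 0, "dy": 0, "dz": 0, "wx": 0, "wy": 0, "wz": 0},
    {"dx": 0, "dy": 0, "dz": 0, "wx": 0, "wy": 0, "wz": 0},
  ],
  fingers=20,
)

```text
time_s: 16.6
eef_pos: [605.6, -58.4, 46.4]
ee_rot: [0.0, 0.726, 0.687, 0.0]
force: [-0.1, 0.7, 2.2]
grip_width: 0.336
grip_force: 44.6
```

>>> step_arm(
  increments=[
    {"dx": 0, "dy": 0, "dz": -0.5, "wx": 0, "wy": 0, "wz": 0},
    {"dx": 0, "dy": 0, "dz": -0.85, "wx": 0, "wy": 0, "wz": 0},
    {"dx": 0, "dy": 0, "dz": -0.85, "wx": 0, "wy": 0, "wz": 0},
    {"dx": 0.6, "dy": -0.97, "dz": 0, "wx": 0, "wy": 0, "wz": 0},
    {"dx": 0.6, "dy": -0.97, "dz": 0, "wx": 0, "wy": 0, "wz": 0},
  ],
)

```text
time_s: 17.1
eef_pos: [558.4, -25.6, 102.3]
ee_rot: [0.001, 0.726, 0.687, 0.001]
force: [0.4, 0.9, -0.3]
grip_width: 0.34
grip_force: 44.6
```

>>> step_arm(
  increments=[
    {"dx": 0.6, "dy": -0.97, "dz": 0, "wx": 0, "wy": 0, "wz": 0},
    {"dx": 0.6, "dy": -0.97, "dz": 0, "wx": 0, "wy": 0, "wz": 0},
    {"dx": 0.6, "dy": -0.97, "dz": 0, "wx": 0, "wy": 0, "wz": 0},
    {"dx": 0.6, "dy": -0.97, "dz": 0, "wx": 0, "wy": 0, "wz": 0},
    {"dx": 0.6, "dy": -0.97, "dz": 0, "wx": 0, "wy": 0, "wz": 0},
  ],
)

```text
time_s: 17.6
eef_pos: [440.9, 56.4, 101.8]
ee_rot: [0.0, 0.726, 0.687, 0.0]
force: [-0.6, 0.5, 0.0]
grip_width: 0.337
grip_force: 44.6
```

>>> step_arm(
  increments=[
    {"dx": 0, "dy": 0, "dz": 0.85, "wx": 0, "wy": 0, "wz": 0},
    {"dx": 0, "dy": 0, "dz": 0.85, "wx": 0, "wy": 0, "wz": 0},
    {"dx": 0, "dy": 0, "dz": 0.6, "wx": 0, "wy": 0, "wz": 0},
    {"dx": 0, "dy": 0, "dz": 0.26, "wx": 0, "wy": 0, "wz": 0},
    {"dx": 0, "dy": 0, "dz": 0, "wx": 0, "wy": 0, "wz": 0},
  ],
)

```text
time_s: 18.1
eef_pos: [441.6, 55.9, 37.1]
ee_rot: [-0.0, 0.726, 0.687, -0.0]
force: [-0.5, -0.6, -0.5]
grip_width: 0.335
grip_force: 44.6
```

>>> step_arm(
  increments=[
    {"dx": 0, "dy": 0, "dz": 0, "wx": 0, "wy": 0, "wz": 0},
    {"dx": 0, "dy": 0, "dz": 0, "wx": 0, "wy": 0, "wz": 0},
    {"dx": 0, "dy": 0, "dz": 0, "wx": 0, "wy": 0, "wz": 0},
  ],
  fingers=52,
)

```text
time_s: 18.4
eef_pos: [442.1, 55.8, 37.7]
ee_rot: [0.0, 0.726, 0.687, 0.0]
force: [-0.5, 0.0, 0.1]
grip_width: 0.607
grip_force: 0.0
```

>>> step_arm(
  increments=[
    {"dx": 0, "dy": 0, "dz": -0.8, "wx": 0, "wy": 0, "wz": 0},
    {"dx": 0, "dy": 0, "dz": -0.9, "wx": 0, "wy": 0, "wz": 0},
    {"dx": 0, "dy": 0, "dz": -0.9, "wx": 0, "wy": 0, "wz": 0},
    {"dx": -0.13, "dy": 0.85, "dz": 0, "wx": 0, "wy": 0, "wz": 0},
    {"dx": -0.13, "dy": 0.85, "dz": 0, "wx": 0, "wy": 0, "wz": 0},
  ],
)

```text
time_s: 18.9
eef_pos: [484.7, 46.9, 103.3]
ee_rot: [0.001, 0.726, 0.687, 0.001]
force: [0.1, 0.2, 0.1]
grip_width: 0.608
grip_force: 0.0
```

>>> step_arm(
  increments=[
    {"dx": -0.13, "dy": 0.85, "dz": 0, "wx": 0, "wy": 0, "wz": 0},
    {"dx": -0.13, "dy": 0.85, "dz": 0, "wx": 0, "wy": 0, "wz": 0},
    {"dx": -0.13, "dy": 0.85, "dz": 0, "wx": 0, "wy": 0, "wz": 0},
    {"dx": -0.13, "dy": 0.85, "dz": 0, "wx": 0, "wy": 0, "wz": 0},
    {"dx": -0.13, "dy": 0.85, "dz": 0, "wx": 0, "wy": 0, "wz": 0},
  ],
)

```text
time_s: 19.4
eef_pos: [589.8, 24.8, 102.4]
ee_rot: [0.0, 0.726, 0.687, 0.0]
force: [0.3, -0.2, 0.9]
grip_width: 0.609
grip_force: 0.0
```

>>> step_arm(
  increments=[
    {"dx": 0, "dy": 0, "dz": 0.4, "wx": 0, "wy": 0, "wz": 0},
    {"dx": 0, "dy": 0, "dz": 0.6, "wx": 0, "wy": 0, "wz": 0},
    {"dx": 0, "dy": 0, "dz": 0, "wx": 0, "wy": 0, "wz": 0},
  ],
)

```text
time_s: 19.7
eef_pos: [587.1, 25.4, 74.9]
ee_rot: [-0.002, 0.726, 0.687, -0.001]
force: [-0.1, 0.3, 0.2]
grip_width: 0.609
grip_force: 0.0
```

```bash
python3 -c "
from h import *
to(588,27,43.5);to(440,103,98)
c=cap('top');cv2.imwrite('pics/t3.png',cv2.resize(c['frame'][120:300,180:420],None,fx=3.2,fy=3.2,interpolation=cv2.INTER_CUBIC));print(lm(c,'top','pendant1'));c=cap('side');print(lm(c,'side','pendant1'),ctrl.sense()['grip_width'])"
```

```text
phi 86.9 wz -0.00 dx 0.07 dy 0.03 dz 1.26
phi 86.9 wz -0.00 dx 2.78 dy -6.05 dz -0.92
[]
[(0.55, [447.0, 11.0, 2.0]), (0.54, [589.0, 24.0, 16.0]), (0.46, [439.0, 57.0, 5.0]), (0.4, [393.0, 308.0, 7.0])] 0.6065228136425367
```

View pics/t3.png

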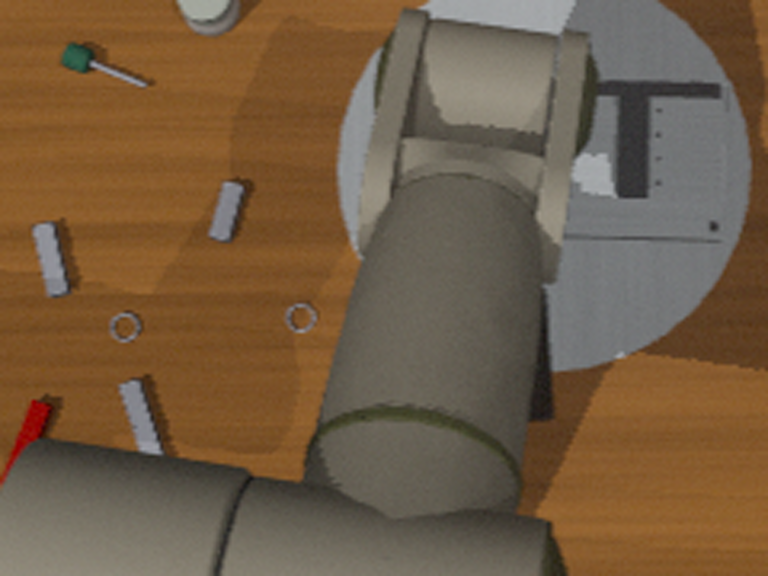

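Two pendants are in the tray, and the arm hides it from the top camera. Next is the third pendant.

>>> step_arm(
  increments=[
    {"dx": 0.07, "dy": 0.03, "dz": 0.65, "wx": 0, "wy": 0, "wz": 0},
    {"dx": 0, "dy": 0, "dz": 0.6, "wx": 0, "wy": 0, "wz": 0},
    {"dx": 0, "dy": 0, "dz": 0, "wx": 0, "wy": 0, "wz": 0},
  ],
)

```text
time_s: 20.2
eef_pos: [588.7, 26.8, 44.1]
ee_rot: [-0.001, 0.726, 0.687, -0.001]
force: [-1.4, -0.1, -0.0]
grip_width: 0.613
grip_force: 0.0
```

>>> step_arm(
  increments=[
    {"dx": 0, "dy": 0, "dz": 0, "wx": 0, "wy": 0, "wz": 0},
    {"dx": 0, "dy": 0, "dz": 0, "wx": 0, "wy": 0, "wz": 0},
    {"dx": 0, "dy": 0, "dz": 0, "wx": 0, "wy": 0, "wz": 0},
    {"dx": 0, "dy": 0, "dz": 0, "wx": 0, "wy": 0, "wz": 0},
    {"dx": 0, "dy": 0, "dz": 0, "wx": 0, "wy": 0, "wz": 0},
  ],
  fingers=20,
)

```text
time_s: 20.7
eef_pos: [590.3, 26.6, 46.6]
ee_rot: [0.001, 0.726, 0.687, 0.0]
force: [-0.8, -0.5, 6.0]
grip_width: 0.336
grip_force: 44.7
```

>>> step_arm(
  increments=[
    {"dx": 0, "dy": 0, "dz": -0.5, "wx": 0, "wy": 0, "wz": 0},
    {"dx": 0, "dy": 0, "dz": -0.85, "wx": 0, "wy": 0, "wz": 0},
    {"dx": 0, "dy": 0, "dz": -0.85, "wx": 0, "wy": 0, "wz": 0},
    {"dx": 0.4, "dy": -0.87, "dz": 0, "wx": 0, "wy": 0, "wz": 0},
    {"dx": 0.4, "dy": -0.87, "dz": 0, "wx": 0, "wy": 0, "wz": 0},
  ],
)

```text
time_s: 21.2
eef_pos: [547.2, 49.1, 101.8]
ee_rot: [0.001, 0.726, 0.687, 0.0]
force: [0.7, -0.7, -0.3]
grip_width: 0.34
grip_force: 44.5
```

>>> step_arm(
  increments=[
    {"dx": 0.4, "dy": -0.87, "dz": 0, "wx": 0, "wy": 0, "wz": 0},
    {"dx": 0.4, "dy": -0.87, "dz": 0, "wx": 0, "wy": 0, "wz": 0},
    {"dx": 0.4, "dy": -0.87, "dz": 0, "wx": 0, "wy": 0, "wz": 0},
    {"dx": 0.4, "dy": -0.87, "dz": 0, "wx": 0, "wy": 0, "wz": 0},
    {"dx": 0.35, "dy": -0.87, "dz": 0, "wx": 0, "wy": 0, "wz": 0},
  ],
)

```text
time_s: 21.7
eef_pos: [440.7, 104.1, 101.4]
ee_rot: [0.0, 0.726, 0.687, 0.0]
force: [0.3, 0.3, -0.6]
grip_width: 0.342
grip_force: 44.5
```

>>> step_arm(
  increments=[
    {"dx": 0, "dy": 0, "dz": 0.85, "wx": 0, "wy": 0, "wz": 0},
    {"dx": 0, "dy": 0, "dz": 0.85, "wx": 0, "wy": 0, "wz": 0},
    {"dx": 0, "dy": 0, "dz": 0.6, "wx": 0, "wy": 0, "wz": 0},
    {"dx": 0, "dy": 0, "dz": 0.26, "wx": 0, "wy": 0, "wz": 0},
    {"dx": 0, "dy": 0, "dz": 0, "wx": 0, "wy": 0, "wz": 0},
  ],
)

```text
time_s: 22.2
eef_pos: [441.4, 103.7, 36.7]
ee_rot: [-0.0, 0.726, 0.687, -0.0]
force: [0.9, -0.0, -1.0]
grip_width: 0.336
grip_force: 44.6
```

>>> step_arm(
  increments=[
    {"dx": 0, "dy": 0, "dz": 0, "wx": 0, "wy": 0, "wz": 0},
    {"dx": 0, "dy": 0, "dz": 0, "wx": 0, "wy": 0, "wz": 0},
    {"dx": 0, "dy": 0, "dz": 0, "wx": 0, "wy": 0, "wz": 0},
  ],
  fingers=50,
)

```text
time_s: 22.5
eef_pos: [442.0, 103.7, 37.4]
ee_rot: [0.0, 0.726, 0.687, 0.0]
force: [0.9, -0.2, -0.5]
grip_width: 0.59
grip_force: 0.0
```

>>> step_arm(
  increments=[
    {"dx": 0, "dy": 0, "dz": -0.8, "wx": 0, "wy": 0, "wz": 0},
    {"dx": 0, "dy": 0, "dz": -0.9, "wx": 0, "wy": 0, "wz": 0},
    {"dx": 0, "dy": 0, "dz": -0.9, "wx": 0, "wy": 0, "wz": 0},
  ],
)

```text
time_s: 22.8
eef_pos: [441.5, 103.7, 102.9]
ee_rot: [0.0, 0.726, 0.687, 0.0]
force: [0.4, -0.2, -0.3]
grip_width: 0.586
grip_force: 0.0
```

>>> step_arm(
  increments=[
    {"dx": 0, "dy": 0, "dz": -0.9, "wx": 0, "wy": 0, "wz": 1},
    {"dx": 0, "dy": 0, "dz": -0.6, "wx": 0, "wy": 0, "wz": 1},
    {"dx": 0, "dy": 0, "dz": 0, "wx": 0, "wy": 0, "wz": 1},
    {"dx": 0, "dy": 0, "dz": 0, "wx": 0, "wy": 0, "wz": 1},
    {"dx": 0, "dy": 0, "dz": 0, "wx": 0, "wy": 0, "wz": 1},
  ],
  fingers=40,
)

```text
time_s: 23.3
eef_pos: [441.6, 103.7, 139.8]
ee_rot: [0.0, 0.88, 0.474, 0.0]
force: [0.4, 0.2, -0.2]
grip_width: 0.468
grip_force: 0.0
```

>>> step_arm(
  increments=[
    {"dx": 0, "dy": 0, "dz": 0, "wx": 0, "wy": 0, "wz": 1},
    {"dx": 0, "dy": 0, "dz": 0, "wx": 0, "wy": 0, "wz": 1},
    {"dx": 0, "dy": 0, "dz": 0, "wx": 0, "wy": 0, "wz": 1},
    {"dx": 0, "dy": 0, "dz": 0, "wx": 0, "wy": 0, "wz": 1},
    {"dx": 0, "dy": 0, "dz": 0, "wx": 0, "wy": 0, "wz": 1},
  ],
)

```text
time_s: 23.8
eef_pos: [441.6, 103.7, 139.7]
ee_rot: [0.0, 0.973, 0.23, 0.0]
force: [0.1, 0.6, 0.1]
grip_width: 0.467
grip_force: 0.0
```

>>> step_arm(
  increments=[
    {"dx": 0, "dy": 0, "dz": 0, "wx": 0, "wy": 0, "wz": 1},
    {"dx": 0, "dy": 0, "dz": 0, "wx": 0, "wy": 0, "wz": 1},
    {"dx": 0, "dy": 0, "dz": 0, "wx": 0, "wy": 0, "wz": 1},
    {"dx": 0, "dy": 0, "dz": 0, "wx": 0, "wy": 0, "wz": 1},
    {"dx": 0, "dy": 0, "dz": 0, "wx": 0, "wy": 0, "wz": 1},
  ],
)

```text
time_s: 24.3
eef_pos: [441.6, 103.7, 139.7]
ee_rot: [-0.0, 1.0, -0.03, 0.0]
force: [0.5, -1.0, -0.5]
grip_width: 0.471
grip_force: 0.0
```

>>> step_arm(
  increments=[
    {"dx": 0, "dy": 0, "dz": 0, "wx": 0, "wy": 0, "wz": 1},
    {"dx": 0, "dy": 0, "dz": 0, "wx": 0, "wy": 0, "wz": 1},
    {"dx": 0, "dy": 0, "dz": 0, "wx": 0, "wy": 0, "wz": 0.2},
    {"dx": 0, "dy": 0, "dz": 0, "wx": 0, "wy": 0, "wz": 0},
  ],
)

```text
time_s: 24.7
eef_pos: [441.6, 103.7, 139.5]
ee_rot: [-0.0, 0.99, -0.141, 0.0]
force: [0.2, -0.6, 0.3]
grip_width: 0.47
grip_force: 0.0
```

```bash
cat >> h.py <<'E'
def bars(todo,z=0,names=('top','side')):
    C={n:cap(n) for n in names}; L=dict(bar_short=48,bar_mid=60,bar_long=72)
    for l,n in todo:
        ms=masks(C,l,n)
        if ms: 
            print(l,fit(ms,n,L[l],16,z,z+16))
            for m in ms[:2] if len(ms)>1 else []: print('   single',fit([m],n,L[l],16,z,z+16))
        else: print(l,'none')
    return C
E
python3 - <<'E'
from h import *
C=bars([('bar_short',(565,238,8)),('bar_mid',(527,380,8)),('bar_long',(392,305,8))])
to(565,239,80,-16.4)
for n in C: print(lm(C[n],n,'pendant1'),[lm(C[n],n,'corner_'+k)[:1] for k in('left','mid','right')])
E
```

```text
bar_short ([564.597, 238.988, 2.864], np.float64(0.211), 2)
   single ([565.005, 237.876, 2.894], np.float64(0.19), 1)
   single ([563.945, 241.388, 2.861], np.float64(0.121), 1)
bar_mid ([526.471, 382.25, 3.393], np.float64(0.222), 2)
   single ([527.171, 381.332, 0.253], np.float64(0.137), 1)
   single ([524.851, 383.456, 3.365], np.float64(0.178), 1)
bar_long ([391.444, 304.04, 3.46], np.float64(0.184), 2)
   single ([391.457, 303.172, 0.325], np.float64(0.098), 1)
   single ([392.077, 306.225, 0.303], np.float64(0.182), 1)
phi -16.3 wz 0.01 dx 3.21 dy -6.59 dz 2.37
[(0.55, [560.0, 238.0, 10.0]), (0.52, [443.0, 12.0, 6.0])] [[(0.81, [662.0, 48.0, 14.0])], [(0.69, [660.0, -34.0, 16.0])], [(0.57, [658.0, -106.0, 16.0])]]
[(0.74, [444.0, 103.0, 1.0]), (0.64, [445.0, 13.0, 0.0])] [[(0.75, [664.0, 42.0, 19.0])], [(0.94, [660.0, -22.0, 12.0])], [(0.67, [394.0, 307.0, 7.0])]]
```

>>> step_arm(
  increments=[
    {"dx": 0.46, "dy": -0.94, "dz": 0.2, "wx": 0, "wy": 0, "wz": 0},
    {"dx": 0.46, "dy": -0.94, "dz": 0.2, "wx": 0, "wy": 0, "wz": 0},
    {"dx": 0.46, "dy": -0.94, "dz": 0.2, "wx": 0, "wy": 0, "wz": 0},
    {"dx": 0.46, "dy": -0.94, "dz": 0.2, "wx": 0, "wy": 0, "wz": 0},
    {"dx": 0.46, "dy": -0.94, "dz": 0.2, "wx": 0, "wy": 0, "wz": 0},
  ],
)

```text
time_s: 26.0
eef_pos: [530.4, 201.1, 114.0]
ee_rot: [0.0, 0.99, -0.142, -0.0]
force: [-0.0, 0.5, 0.6]
grip_width: 0.472
grip_force: 0.0
```

>>> step_arm(
  increments=[
    {"dx": 0.46, "dy": -0.94, "dz": 0.4, "wx": 0, "wy": 0, "wz": 0},
    {"dx": 0.46, "dy": -0.94, "dz": 0.8, "wx": 0, "wy": 0, "wz": 0},
    {"dx": 0, "dy": 0, "dz": 0.8, "wx": 0, "wy": 0, "wz": 0},
    {"dx": 0, "dy": 0, "dz": 0, "wx": 0, "wy": 0, "wz": 0},
    {"dx": 0, "dy": 0, "dz": 0, "wx": 0, "wy": 0, "wz": 0},
  ],
)

```text
time_s: 26.5
eef_pos: [565.0, 238.7, 64.6]
ee_rot: [0.0, 0.99, -0.142, -0.0]
force: [0.8, 0.1, 0.5]
grip_width: 0.469
grip_force: 0.0
```

```bash
python3 - <<'E'
from h import *
to(564.6,239,35,-16)
c=cap('side');print(lm(c,'side','bar_short'))
u=proj(c,(565,239,20)).astype(int);print(u)
cv2.imwrite('pics/s3.png',cv2.resize(c['frame'][u[1]-75:u[1]+75,u[0]-90:u[0]+90],None,fx=4,fy=4,interpolation=cv2.INTER_CUBIC))
E
```

```text
phi -16.4 wz -0.06 dx -0.02 dy -0.01 dz 1.18
[(0.74, [566.0, 240.0, 6.0]), (0.2, [692.0, 356.0, 1.0])]
[282 291]
```

View pics/s3.png

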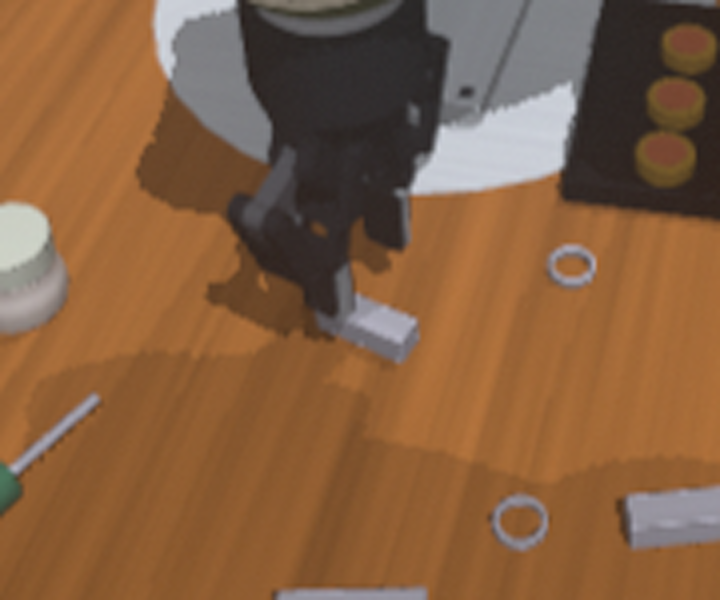

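All three pendants are in the tray, and the open fingers stand over the short bar. I'll grasp its upper part.

>>> step_arm(
  increments=[
    {"dx": 0, "dy": 0, "dz": 0.6, "wx": 0, "wy": 0, "wz": 0},
    {"dx": 0, "dy": 0, "dz": 0.58, "wx": 0, "wy": 0, "wz": 0},
    {"dx": 0, "dy": 0, "dz": 0, "wx": 0, "wy": 0, "wz": 0},
  ],
)

```text
time_s: 26.9
eef_pos: [563.7, 238.5, 32.1]
ee_rot: [0.001, 0.99, -0.142, -0.002]
force: [0.1, -0.3, -0.6]
grip_width: 0.469
grip_force: 0.0
```

>>> step_arm(
  increments=[
    {"dx": 0, "dy": 0, "dz": 0, "wx": 0, "wy": 0, "wz": 0},
    {"dx": 0, "dy": 0, "dz": 0, "wx": 0, "wy": 0, "wz": 0},
    {"dx": 0, "dy": 0, "dz": 0, "wx": 0, "wy": 0, "wz": 0},
    {"dx": 0, "dy": 0, "dz": 0, "wx": 0, "wy": 0, "wz": 0},
    {"dx": 0, "dy": 0, "dz": 0, "wx": 0, "wy": 0, "wz": 0},
  ],
  fingers=6,
  squeeze=60,
)

```text
time_s: 27.4
eef_pos: [565.3, 238.9, 35.2]
ee_rot: [-0.0, 0.99, -0.142, 0.0]
force: [-0.1, -0.2, 1.9]
grip_width: 0.162
grip_force: 58.9
```

>>> step_arm(
  increments=[
    {"dx": 0, "dy": 0, "dz": -0.4, "wx": 0, "wy": 0, "wz": 0},
    {"dx": 0, "dy": 0, "dz": -0.8, "wx": 0, "wy": 0, "wz": -1},
    {"dx": 0, "dy": 0, "dz": -0.8, "wx": 0, "wy": 0, "wz": -1},
    {"dx": 0, "dy": 0, "dz": 0, "wx": 0, "wy": 0, "wz": -0.32},
    {"dx": 0, "dy": 0, "dz": 0, "wx": 0, "wy": 0, "wz": 0},
  ],
)

```text
time_s: 27.9
eef_pos: [565.3, 238.9, 85.8]
ee_rot: [-0.0, 1.0, -0.021, 0.001]
force: [0.1, -0.6, -1.7]
grip_width: 0.158
grip_force: 58.6
```

```bash
python3 - <<'E'
from h import *
to(628,34,60,-2.5)
C=bars([('bar_short',(565,239,ctrl.sense()['eef_pos'][2]-27))],ctrl.sense()['eef_pos'][2]-35)
E
```

```text
phi -2.4 wz 0.01 dx 2.86 dy 8.08 dz 1.03
bar_short ([551.567, 228.848, 1.896], np.float64(0.993), 1)
```

>>> step_arm(
  increments=[
    {"dx": 0.32, "dy": 0.9, "dz": 0, "wx": 0, "wy": 0, "wz": 0},
    {"dx": 0.32, "dy": 0.9, "dz": 0, "wx": 0, "wy": 0, "wz": 0},
    {"dx": 0.32, "dy": 0.9, "dz": 0, "wx": 0, "wy": 0, "wz": 0},
    {"dx": 0.32, "dy": 0.9, "dz": 0, "wx": 0, "wy": 0, "wz": 0},
    {"dx": 0.32, "dy": 0.9, "dz": 0, "wx": 0, "wy": 0, "wz": 0},
  ],
)

```text
time_s: 28.6
eef_pos: [600.4, 123.8, 84.5]
ee_rot: [0.0, 1.0, -0.021, -0.0]
force: [-0.1, 0.1, -1.0]
grip_width: 0.16
grip_force: 58.7
```

>>> step_arm(
  increments=[
    {"dx": 0.32, "dy": 0.9, "dz": 0, "wx": 0, "wy": 0, "wz": 0},
    {"dx": 0.32, "dy": 0.9, "dz": 0, "wx": 0, "wy": 0, "wz": 0},
    {"dx": 0.32, "dy": 0.9, "dz": 0, "wx": 0, "wy": 0, "wz": 0},
    {"dx": 0.32, "dy": 0.88, "dz": 0, "wx": 0, "wy": 0, "wz": 0},
    {"dx": 0, "dy": 0, "dz": 0, "wx": 0, "wy": 0, "wz": 0},
  ],
)

```text
time_s: 29.1
eef_pos: [629.0, 31.4, 84.4]
ee_rot: [0.0, 1.0, -0.023, -0.0]
force: [-0.1, -0.7, -1.2]
grip_width: 0.16
grip_force: 58.7
```

```bash
python3 - <<'E'
from h import *
to(628,34,52,-2.5)
c=cap('side');u=proj(c,(640,34,30)).astype(int);print(u,lm(c,'side','bar_short')[:2],ctrl.sense()['grip_width'])
cv2.imwrite('pics/s4.png',cv2.resize(c['frame'][u[1]-75:u[1]+75,u[0]-90:u[0]+90],None,fx=4,fy=4,interpolation=cv2.INTER_CUBIC))
E
```

```text
phi -2.6 wz -0.02 dx -0.05 dy -0.10 dz 1.30
[277 214] [(0.6, [629.0, 33.0, 55.0])] 0.15918939914033575
```

View pics/s4.png

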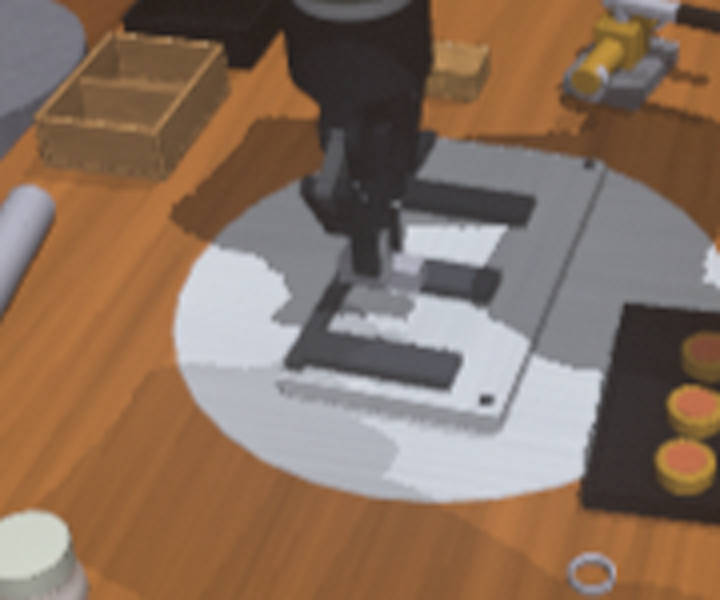

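The short bar is held level over the left bay. I'll lower it now.

>>> step_arm(
  increments=[
    {"dx": -0.05, "dy": -0.1, "dz": 0.5, "wx": 0, "wy": 0, "wz": 0},
    {"dx": 0, "dy": 0, "dz": 0.5, "wx": 0, "wy": 0, "wz": 0},
    {"dx": 0, "dy": 0, "dz": 0.3, "wx": 0, "wy": 0, "wz": 0},
    {"dx": 0, "dy": 0, "dz": 0, "wx": 0, "wy": 0, "wz": 0},
    {"dx": 0, "dy": 0, "dz": 0, "wx": 0, "wy": 0, "wz": 0},
  ],
)

```text
time_s: 29.7
eef_pos: [627.1, 37.0, 51.6]
ee_rot: [-0.0, 1.0, -0.021, -0.0]
force: [-0.0, -0.6, -1.6]
grip_width: 0.161
grip_force: 58.7
```

>>> step_arm(
  increments=[
    {"dx": 0, "dy": 0, "dz": 0.06, "wx": 0, "wy": 0, "wz": 0},
    {"dx": 0, "dy": 0, "dz": 0, "wx": 0, "wy": 0, "wz": 0},
  ],
)

```text
time_s: 29.9
eef_pos: [627.3, 36.8, 51.2]
ee_rot: [-0.0, 1.0, -0.021, -0.0]
force: [-2.8, 1.6, 5.6]
grip_width: 0.163
grip_force: 59.5
```

>>> step_arm(
  increments=[
    {"dx": 0, "dy": -0.1, "dz": -0.02, "wx": 0, "wy": 0, "wz": 0},
    {"dx": 0, "dy": -0.06, "dz": 0, "wx": 0, "wy": 0, "wz": 0},
    {"dx": 0, "dy": 0, "dz": 0, "wx": 0, "wy": 0, "wz": 0},
  ],
)

```text
time_s: 30.2
eef_pos: [627.6, 40.8, 51.2]
ee_rot: [-0.0, 1.0, -0.021, 0.0]
force: [0.1, -0.7, 0.8]
grip_width: 0.161
grip_force: 58.9
```

>>> step_arm(
  increments=[
    {"dx": 0, "dy": -0.06, "dz": 0, "wx": 0, "wy": 0, "wz": 0},
    {"dx": 0, "dy": 0, "dz": 0, "wx": 0, "wy": 0, "wz": 0},
  ],
)

```text
time_s: 30.4
eef_pos: [627.6, 42.2, 51.2]
ee_rot: [-0.0, 1.0, -0.021, 0.0]
force: [0.3, -0.5, 1.1]
grip_width: 0.161
grip_force: 58.9
```

>>> step_arm(
  increments=[
    {"dx": 0, "dy": -0.06, "dz": 0, "wx": 0, "wy": 0, "wz": 0},
    {"dx": 0, "dy": 0, "dz": 0, "wx": 0, "wy": 0, "wz": 0},
  ],
)

```text
time_s: 30.6
eef_pos: [627.7, 43.7, 51.2]
ee_rot: [-0.0, 1.0, -0.021, -0.0]
force: [1.1, 0.0, 1.3]
grip_width: 0.157
grip_force: 58.9
```

>>> step_arm(
  increments=[
    {"dx": 0, "dy": -0.06, "dz": 0, "wx": 0, "wy": 0, "wz": 0},
    {"dx": 0, "dy": 0, "dz": 0, "wx": 0, "wy": 0, "wz": 0},
  ],
)

```text
time_s: 30.8
eef_pos: [627.7, 44.4, 51.2]
ee_rot: [0.001, 1.0, -0.021, -0.0]
force: [-1.5, -5.5, 0.5]
grip_width: 0.159
grip_force: 59.0
```

>>> step_arm(
  increments=[
    {"dx": 0, "dy": -0.06, "dz": 0, "wx": 0, "wy": 0, "wz": 0},
    {"dx": 0, "dy": 0, "dz": 0, "wx": 0, "wy": 0, "wz": 0},
  ],
)

```text
time_s: 31.0
eef_pos: [627.7, 44.6, 51.3]
ee_rot: [0.002, 1.0, -0.021, -0.0]
force: [-2.1, -12.5, 1.2]
grip_width: 0.159
grip_force: 59.1
```

>>> step_arm(
  increments=[
    {"dx": 0, "dy": -0.06, "dz": 0, "wx": 0, "wy": 0, "wz": 0},
    {"dx": 0, "dy": 0, "dz": 0, "wx": 0, "wy": 0, "wz": 0},
  ],
)

```text
time_s: 31.2
eef_pos: [627.7, 44.8, 51.3]
ee_rot: [0.003, 1.0, -0.021, -0.001]
force: [-2.3, -18.5, 1.1]
grip_width: 0.161
grip_force: 59.2
```

>>> step_arm(
  increments=[
    {"dx": 0.2, "dy": 0.1, "dz": 0, "wx": 0, "wy": 0, "wz": 0},
    {"dx": 0.15, "dy": 0, "dz": 0, "wx": 0, "wy": 0, "wz": 0},
    {"dx": 0, "dy": 0, "dz": 0, "wx": 0, "wy": 0, "wz": 0},
  ],
)

```text
time_s: 31.5
eef_pos: [636.3, 44.1, 51.2]
ee_rot: [0.001, 1.0, -0.021, -0.001]
force: [-3.9, -7.5, 1.9]
grip_width: 0.159
grip_force: 59.5
```

>>> step_arm(
  increments=[
    {"dx": 0.08, "dy": 0, "dz": 0, "wx": 0, "wy": 0, "wz": 0},
    {"dx": 0, "dy": 0, "dz": 0, "wx": 0, "wy": 0, "wz": 0},
  ],
)

```text
time_s: 31.7
eef_pos: [637.9, 44.1, 51.3]
ee_rot: [0.001, 1.0, -0.021, -0.001]
force: [-5.2, -6.8, 3.6]
grip_width: 0.158
grip_force: 59.6
```

>>> step_arm(
  increments=[
    {"dx": 0.08, "dy": 0, "dz": 0, "wx": 0, "wy": 0, "wz": 0},
    {"dx": 0, "dy": 0, "dz": 0, "wx": 0, "wy": 0, "wz": 0},
  ],
)

```text
time_s: 31.9
eef_pos: [638.2, 44.1, 51.2]
ee_rot: [0.001, 1.0, -0.021, -0.004]
force: [-16.0, -8.5, 9.6]
grip_width: 0.159
grip_force: 60.5
```

>>> step_arm(
  increments=[
    {"dx": 0.06, "dy": 0, "dz": 0, "wx": 0, "wy": 0, "wz": 0},
    {"dx": 0, "dy": 0, "dz": 0, "wx": 0, "wy": 0, "wz": 0},
  ],
)

```text
time_s: 32.1
eef_pos: [638.3, 44.1, 51.2]
ee_rot: [0.001, 1.0, -0.021, -0.006]
force: [-23.8, -8.8, 15.8]
grip_width: 0.16
grip_force: 61.1
```

Both stops are felt. I'll ease off, release, nudge sideways with the open right finger, then push from behind with shut fingers.

>>> step_arm(
  increments=[
    {"dx": -0.14, "dy": 0.03, "dz": 0, "wx": 0, "wy": 0, "wz": 0},
    {"dx": 0, "dy": 0, "dz": 0, "wx": 0, "wy": 0, "wz": 0},
  ],
)

```text
time_s: 32.3
eef_pos: [637.8, 44.0, 51.2]
ee_rot: [0.0, 1.0, -0.021, -0.001]
force: [-4.2, -5.6, 2.8]
grip_width: 0.158
grip_force: 59.5
```

>>> step_arm(
  increments=[
    {"dx": 0, "dy": 0, "dz": 0, "wx": 0, "wy": 0, "wz": 0},
    {"dx": 0, "dy": 0, "dz": 0, "wx": 0, "wy": 0, "wz": 0},
    {"dx": 0, "dy": 0, "dz": 0, "wx": 0, "wy": 0, "wz": 0},
  ],
  fingers=26,
)

```text
time_s: 32.6
eef_pos: [638.6, 44.7, 51.3]
ee_rot: [-0.0, 1.0, -0.021, 0.0]
force: [1.1, 1.0, 0.6]
grip_width: 0.308
grip_force: 0.0
```

>>> step_arm(
  increments=[
    {"dx": 0, "dy": -0.12, "dz": 0, "wx": 0, "wy": 0, "wz": 0},
    {"dx": 0, "dy": 0, "dz": 0, "wx": 0, "wy": 0, "wz": 0},
  ],
)

```text
time_s: 32.8
eef_pos: [638.6, 47.9, 51.3]
ee_rot: [-0.0, 1.0, -0.021, 0.0]
force: [0.4, 0.5, 0.5]
grip_width: 0.303
grip_force: 0.0
```

>>> step_arm(
  increments=[
    {"dx": 0, "dy": -0.08, "dz": 0, "wx": 0, "wy": 0, "wz": 0},
    {"dx": 0, "dy": 0, "dz": 0, "wx": 0, "wy": 0, "wz": 0},
  ],
)

```text
time_s: 33.0
eef_pos: [638.7, 49.1, 51.4]
ee_rot: [0.0, 1.0, -0.021, 0.0]
force: [-0.1, -2.7, 0.2]
grip_width: 0.301
grip_force: 1.6
```

>>> step_arm(
  increments=[
    {"dx": 0, "dy": -0.06, "dz": 0, "wx": 0, "wy": 0, "wz": 0},
    {"dx": 0, "dy": 0, "dz": 0, "wx": 0, "wy": 0, "wz": 0},
  ],
)

```text
time_s: 33.2
eef_pos: [638.8, 49.4, 51.7]
ee_rot: [0.001, 1.0, -0.021, -0.0]
force: [-2.4, -9.6, 2.6]
grip_width: 0.307
grip_force: 4.6
```

>>> step_arm(
  increments=[
    {"dx": 0, "dy": 0.25, "dz": 0, "wx": 0, "wy": 0, "wz": 0},
    {"dx": 0, "dy": 0, "dz": -0.6, "wx": 0, "wy": 0, "wz": 0},
    {"dx": 0, "dy": 0, "dz": -0.6, "wx": 0, "wy": 0, "wz": 0},
    {"dx": -0.9, "dy": 0, "dz": 0, "wx": 0, "wy": 0, "wz": 0},
    {"dx": -0.9, "dy": 0, "dz": 0, "wx": 0, "wy": 0, "wz": 0},
  ],
)

```text
time_s: 33.7
eef_pos: [593.6, 46.9, 83.1]
ee_rot: [-0.0, 1.0, -0.021, 0.001]
force: [-0.3, -0.2, -0.1]
grip_width: 0.305
grip_force: 0.0
```

>>> step_arm(
  increments=[
    {"dx": 0, "dy": 0, "dz": 0, "wx": 0, "wy": 0, "wz": 0},
    {"dx": 0, "dy": 0, "dz": 0, "wx": 0, "wy": 0, "wz": 0},
    {"dx": 0, "dy": 0, "dz": 0.6, "wx": 0, "wy": 0, "wz": 0},
    {"dx": 0, "dy": 0, "dz": 0.6, "wx": 0, "wy": 0, "wz": 0},
    {"dx": 0, "dy": 0, "dz": 0, "wx": 0, "wy": 0, "wz": 0},
  ],
  fingers=0,
  squeeze=30,
)

```text
time_s: 34.2
eef_pos: [592.3, 46.6, 48.1]
ee_rot: [-0.0, 1.0, -0.021, -0.002]
force: [0.2, -0.5, 0.1]
grip_width: -0.002
grip_force: 0.0
```

>>> step_arm(
  increments=[
    {"dx": 0.2, "dy": 0, "dz": 0, "wx": 0, "wy": 0, "wz": 0},
    {"dx": 0, "dy": 0, "dz": 0, "wx": 0, "wy": 0, "wz": 0},
  ],
)

```text
time_s: 34.4
eef_pos: [599.4, 46.2, 51.5]
ee_rot: [0.0, 1.0, -0.021, 0.001]
force: [0.6, 0.3, 0.9]
grip_width: -0.003
grip_force: 0.0
```

>>> step_arm(
  increments=[
    {"dx": 0.12, "dy": 0, "dz": 0, "wx": 0, "wy": 0, "wz": 0},
    {"dx": 0, "dy": 0, "dz": 0, "wx": 0, "wy": 0, "wz": 0},
  ],
)

```text
time_s: 34.6
eef_pos: [601.4, 46.2, 51.5]
ee_rot: [-0.0, 1.0, -0.021, -0.0]
force: [-3.0, -0.2, 0.2]
grip_width: 0.004
grip_force: 1.4
```

>>> step_arm(
  increments=[
    {"dx": 0.08, "dy": 0, "dz": 0, "wx": 0, "wy": 0, "wz": 0},
    {"dx": 0, "dy": 0, "dz": 0, "wx": 0, "wy": 0, "wz": 0},
  ],
)

```text
time_s: 34.8
eef_pos: [601.8, 46.3, 51.3]
ee_rot: [-0.0, 1.0, -0.021, -0.003]
force: [-12.0, 0.1, 8.3]
grip_width: -0.002
grip_force: 6.2
```

Short bar is home: stiff contact behind and at the side. I'll rise and move toward the mid bar.

>>> step_arm(
  increments=[
    {"dx": -0.3, "dy": 0, "dz": 0, "wx": 0, "wy": 0, "wz": 0},
    {"dx": 0, "dy": 0, "dz": -0.9, "wx": 0, "wy": 0, "wz": 0},
    {"dx": 0, "dy": 0, "dz": -0.9, "wx": 0, "wy": 0, "wz": -0.9},
    {"dx": 0, "dy": 0, "dz": -0.6, "wx": 0, "wy": 0, "wz": -0.9},
    {"dx": 0, "dy": 0, "dz": 0, "wx": 0, "wy": 0, "wz": -0.9},
  ],
  fingers=40,
)

```text
time_s: 35.3
eef_pos: [597.2, 46.3, 114.0]
ee_rot: [0.001, 0.993, 0.122, 0.003]
force: [0.7, -0.0, 0.3]
grip_width: 0.471
grip_force: 0.0
```

```bash
python3 - <<'E'
from h import *
to(526.8,382,80,13.9)
C=bars([('bar_mid',(527,380,8)),('bar_long',(392,305,8))])
C=bars([('bar_short',(640,43,24))],16)
print([lm(C[n],n,'bar_short')[:3] for n in C])
E
```

```text
phi 14.0 wz 0.02 dx 0.49 dy -13.71 dz 1.36
bar_mid ([526.771, 382.104, 0.259], np.float64(0.197), 2)
   single ([526.152, 380.447, 3.391], np.float64(0.12), 1)
   single ([526.441, 384.669, 3.372], np.float64(0.122), 1)
bar_long ([392.5, 304.445, 0.354], np.float64(0.192), 2)
   single ([392.101, 303.136, 0.356], np.float64(0.119), 1)
   single ([393.145, 307.071, 3.474], np.float64(0.107), 1)
bar_short ([639.468, 44.466, 2.869], np.float64(0.507), 1)
[[], [(0.54, [639.0, 44.0, 20.0])]]
```

>>> step_arm(
  increments=[
    {"dx": 0.035, "dy": -0.98, "dz": 0, "wx": 0, "wy": 0, "wz": 0},
    {"dx": 0.035, "dy": -0.98, "dz": 0, "wx": 0, "wy": 0, "wz": 0},
    {"dx": 0.035, "dy": -0.98, "dz": 0, "wx": 0, "wy": 0, "wz": 0},
    {"dx": 0.035, "dy": -0.98, "dz": 0, "wx": 0, "wy": 0, "wz": 0},
    {"dx": 0.035, "dy": -0.98, "dz": 0, "wx": 0, "wy": 0, "wz": 0},
  ],
)

```text
time_s: 36.4
eef_pos: [570.8, 167.4, 111.3]
ee_rot: [-0.0, 0.993, 0.12, 0.0]
force: [0.5, 1.1, 0.3]
grip_width: 0.467
grip_force: 0.0
```

>>> step_arm(
  increments=[
    {"dx": 0.035, "dy": -0.98, "dz": 0, "wx": 0, "wy": 0, "wz": 0},
    {"dx": 0.035, "dy": -0.98, "dz": 0, "wx": 0, "wy": 0, "wz": 0},
    {"dx": 0.035, "dy": -0.98, "dz": 0, "wx": 0, "wy": 0, "wz": 0},
    {"dx": 0.035, "dy": -0.98, "dz": 0, "wx": 0, "wy": 0, "wz": 0},
    {"dx": 0.035, "dy": -0.98, "dz": 0, "wx": 0, "wy": 0, "wz": 0},
  ],
)

```text
time_s: 36.9
eef_pos: [545.9, 287.4, 111.3]
ee_rot: [-0.0, 0.993, 0.12, 0.0]
force: [-0.5, -0.5, -0.6]
grip_width: 0.466
grip_force: 0.0
```

>>> step_arm(
  increments=[
    {"dx": 0.035, "dy": -0.98, "dz": 0, "wx": 0, "wy": 0, "wz": 0},
    {"dx": 0.035, "dy": -0.98, "dz": 0, "wx": 0, "wy": 0, "wz": 0},
    {"dx": 0.035, "dy": -0.98, "dz": 0.5, "wx": 0, "wy": 0, "wz": 0},
    {"dx": 0.035, "dy": -0.97, "dz": 0.86, "wx": 0, "wy": 0, "wz": 0},
    {"dx": 0, "dy": 0, "dz": 0, "wx": 0, "wy": 0, "wz": 0},
  ],
)

```text
time_s: 37.4
eef_pos: [524.0, 383.9, 74.3]
ee_rot: [0.001, 0.993, 0.121, -0.002]
force: [-1.3, -0.4, 0.1]
grip_width: 0.475
grip_force: 0.0
```

```bash
python3 - <<'E'
from h import *
to(526.8,382,35,14.5)
C=bars([('bar_mid',(527,380,8))])
print([lm(C[n],n,'bar_mid')[:2] for n in C],ctrl.sense()['eef_pos'])
E
```

```text
phi 13.9 wz -0.10 dx 0.09 dy 0.10 dz 1.57
bar_mid ([524.419, 383.561, 0.231], np.float64(0.937), 1)
[[], [(0.57, [525.0, 386.0, 8.0]), (0.34, [442.0, 50.0, -2.0])]] [527.0602057  381.52180212  78.26184496]
```

>>> step_arm(
  increments=[
    {"dx": 0, "dy": 0, "dz": 0.8, "wx": 0, "wy": 0, "wz": -0.1},
    {"dx": 0, "dy": 0, "dz": 0.6, "wx": 0, "wy": 0, "wz": 0},
    {"dx": 0, "dy": 0, "dz": 0.32, "wx": 0, "wy": 0, "wz": 0},
    {"dx": 0, "dy": 0, "dz": 0, "wx": 0, "wy": 0, "wz": 0},
  ],
)

```text
time_s: 38.1
eef_pos: [525.9, 381.7, 33.1]
ee_rot: [0.0, 0.992, 0.125, -0.001]
force: [0.4, -0.1, -0.3]
grip_width: 0.473
grip_force: 0.0
```

>>> step_arm(
  increments=[
    {"dx": 0, "dy": 0, "dz": 0, "wx": 0, "wy": 0, "wz": 0},
    {"dx": 0, "dy": 0, "dz": 0, "wx": 0, "wy": 0, "wz": 0},
    {"dx": 0, "dy": 0, "dz": 0, "wx": 0, "wy": 0, "wz": 0},
    {"dx": 0, "dy": 0, "dz": 0, "wx": 0, "wy": 0, "wz": 0},
    {"dx": 0, "dy": 0, "dz": 0, "wx": 0, "wy": 0, "wz": 0},
  ],
  fingers=6,
  squeeze=60,
)

```text
time_s: 38.6
eef_pos: [526.8, 382.4, 35.4]
ee_rot: [-0.0, 0.992, 0.125, 0.001]
force: [-0.6, -0.1, 6.9]
grip_width: 0.161
grip_force: 59.3
```

>>> step_arm(
  increments=[
    {"dx": 0, "dy": 0, "dz": -0.4, "wx": 0, "wy": 0, "wz": 0},
    {"dx": 0, "dy": 0, "dz": -0.8, "wx": 0, "wy": 0, "wz": 0.92},
    {"dx": 0, "dy": 0, "dz": -0.8, "wx": 0, "wy": 0, "wz": 0.92},
    {"dx": 0, "dy": 0, "dz": 0, "wx": 0, "wy": 0, "wz": 0.92},
    {"dx": 0, "dy": 0, "dz": 0, "wx": 0, "wy": 0, "wz": 0},
  ],
)

```text
time_s: 39.1
eef_pos: [526.3, 382.3, 85.1]
ee_rot: [-0.0, 1.0, -0.019, 0.0]
force: [0.2, 0.3, -0.8]
grip_width: 0.164
grip_force: 58.6
```

```bash
python3 - <<'E'
from h import *
c=cap('side'); to(619,-44,85,-2.5); print(lm(c,'side','bar_mid')[:2],ctrl.sense()['eef_pos'],ctrl.sense()['grip_width'])
E
```

```text
phi -2.1 wz 0.07 dx 4.46 dy 16.87 dz -0.02
[(0.62, [523.0, 383.0, 61.0])] [526.0029147  382.09462375  84.03971781] 0.1587532323863823
```

>>> step_arm(
  increments=[
    {"dx": 0.26, "dy": 0.99, "dz": 0, "wx": 0, "wy": 0, "wz": 0.07},
    {"dx": 0.26, "dy": 0.99, "dz": 0, "wx": 0, "wy": 0, "wz": 0},
    {"dx": 0.26, "dy": 0.99, "dz": 0, "wx": 0, "wy": 0, "wz": 0},
    {"dx": 0.26, "dy": 0.99, "dz": 0, "wx": 0, "wy": 0, "wz": 0},
    {"dx": 0.26, "dy": 0.99, "dz": 0, "wx": 0, "wy": 0, "wz": 0},
  ],
)

```text
time_s: 39.7
eef_pos: [553.1, 256.1, 83.8]
ee_rot: [0.0, 1.0, -0.022, -0.001]
force: [0.2, 0.6, -0.7]
grip_width: 0.16
grip_force: 58.7
```

>>> step_arm(
  increments=[
    {"dx": 0.26, "dy": 0.99, "dz": 0, "wx": 0, "wy": 0, "wz": 0},
    {"dx": 0.26, "dy": 0.99, "dz": 0, "wx": 0, "wy": 0, "wz": 0},
    {"dx": 0.26, "dy": 0.99, "dz": 0, "wx": 0, "wy": 0, "wz": 0},
    {"dx": 0.26, "dy": 0.99, "dz": 0, "wx": 0, "wy": 0, "wz": 0},
    {"dx": 0.26, "dy": 0.99, "dz": 0, "wx": 0, "wy": 0, "wz": 0},
  ],
)

```text
time_s: 40.2
eef_pos: [580.0, 131.0, 83.8]
ee_rot: [0.0, 1.0, -0.022, -0.001]
force: [0.4, -0.5, -1.1]
grip_width: 0.166
grip_force: 58.7
```

>>> step_arm(
  increments=[
    {"dx": 0.26, "dy": 0.99, "dz": 0, "wx": 0, "wy": 0, "wz": 0},
    {"dx": 0.26, "dy": 0.99, "dz": 0, "wx": 0, "wy": 0, "wz": 0},
    {"dx": 0.26, "dy": 0.99, "dz": 0, "wx": 0, "wy": 0, "wz": 0},
    {"dx": 0.26, "dy": 0.99, "dz": 0, "wx": 0, "wy": 0, "wz": 0},
    {"dx": 0.26, "dy": 0.99, "dz": 0, "wx": 0, "wy": 0, "wz": 0},
  ],
)

```text
time_s: 40.7
eef_pos: [606.8, 6.0, 83.8]
ee_rot: [-0.0, 1.0, -0.022, -0.001]
force: [-0.3, -0.2, -0.3]
grip_width: 0.16
grip_force: 58.7
```

>>> step_arm(
  increments=[
    {"dx": 0.26, "dy": 0.99, "dz": 0, "wx": 0, "wy": 0, "wz": 0},
    {"dx": 0.22, "dy": 0.95, "dz": 0, "wx": 0, "wy": 0, "wz": 0},
    {"dx": 0, "dy": 0, "dz": 0, "wx": 0, "wy": 0, "wz": 0},
    {"dx": 0, "dy": 0, "dz": 0, "wx": 0, "wy": 0, "wz": 0},
  ],
)

```text
time_s: 41.1
eef_pos: [616.5, -42.0, 83.8]
ee_rot: [-0.0, 1.0, -0.022, -0.001]
force: [-0.1, -0.2, -0.5]
grip_width: 0.157
grip_force: 58.7
```

```bash
python3 - <<'E'
from h import *
c=cap('side'); to(617,-42,52,-2.5); print(lm(c,'side','bar_mid')[:2],ctrl.sense()['eef_pos'],ctrl.sense()['grip_width'])
E
```

```text
phi -2.5 wz -0.01 dx 0.02 dy 0.02 dz 1.28
[(0.7, [615.0, -43.0, 60.0])] [616.49799364 -41.1596201   84.03808075] 0.1601717774276311
```

>>> step_arm(
  increments=[
    {"dx": 0, "dy": 0, "dz": 0.5, "wx": 0, "wy": 0, "wz": 0},
    {"dx": 0, "dy": 0, "dz": 0.5, "wx": 0, "wy": 0, "wz": 0},
    {"dx": 0, "dy": 0, "dz": 0.3, "wx": 0, "wy": 0, "wz": 0},
    {"dx": 0, "dy": 0, "dz": 0, "wx": 0, "wy": 0, "wz": 0},
    {"dx": 0, "dy": 0, "dz": 0, "wx": 0, "wy": 0, "wz": 0},
  ],
)

```text
time_s: 41.7
eef_pos: [616.6, -41.7, 51.3]
ee_rot: [-0.0, 1.0, -0.023, -0.0]
force: [-0.9, 0.9, 2.4]
grip_width: 0.159
grip_force: 59.1
```

>>> step_arm(
  increments=[
    {"dx": 0, "dy": 0, "dz": 0.03, "wx": 0, "wy": 0, "wz": 0},
    {"dx": 0, "dy": 0, "dz": 0, "wx": 0, "wy": 0, "wz": 0},
  ],
)

```text
time_s: 41.9
eef_pos: [616.6, -41.7, 51.3]
ee_rot: [-0.0, 1.0, -0.023, -0.0]
force: [-3.8, 1.0, 7.5]
grip_width: 0.16
grip_force: 59.8
```

>>> step_arm(
  increments=[
    {"dx": 0, "dy": -0.12, "dz": 0, "wx": 0, "wy": 0, "wz": 0},
    {"dx": 0, "dy": -0.06, "dz": 0, "wx": 0, "wy": 0, "wz": 0},
    {"dx": 0, "dy": 0, "dz": 0, "wx": 0, "wy": 0, "wz": 0},
  ],
)

```text
time_s: 42.2
eef_pos: [617.4, -37.7, 51.3]
ee_rot: [0.0, 1.0, -0.023, 0.001]
force: [0.5, -2.2, 4.5]
grip_width: 0.162
grip_force: 59.5
```

>>> step_arm(
  increments=[
    {"dx": 0, "dy": -0.06, "dz": 0, "wx": 0, "wy": 0, "wz": 0},
    {"dx": 0, "dy": 0, "dz": 0, "wx": 0, "wy": 0, "wz": 0},
  ],
)

```text
time_s: 42.4
eef_pos: [617.5, -36.3, 51.3]
ee_rot: [0.0, 1.0, -0.023, 0.001]
force: [0.2, -2.2, 5.3]
grip_width: 0.161
grip_force: 59.5
```

>>> step_arm(
  increments=[
    {"dx": 0, "dy": -0.06, "dz": 0, "wx": 0, "wy": 0, "wz": 0},
    {"dx": 0, "dy": 0, "dz": 0, "wx": 0, "wy": 0, "wz": 0},
  ],
)

```text
time_s: 42.6
eef_pos: [617.5, -34.8, 51.3]
ee_rot: [0.0, 1.0, -0.023, 0.001]
force: [-1.0, -1.4, 5.0]
grip_width: 0.159
grip_force: 59.5
```

>>> step_arm(
  increments=[
    {"dx": 0, "dy": -0.06, "dz": 0, "wx": 0, "wy": 0, "wz": 0},
    {"dx": 0, "dy": 0, "dz": 0, "wx": 0, "wy": 0, "wz": 0},
  ],
)

```text
time_s: 42.8
eef_pos: [617.6, -34.2, 51.4]
ee_rot: [0.001, 1.0, -0.023, 0.001]
force: [-0.7, -6.8, 5.1]
grip_width: 0.163
grip_force: 59.5
```

>>> step_arm(
  increments=[
    {"dx": 0, "dy": -0.06, "dz": 0, "wx": 0, "wy": 0, "wz": 0},
    {"dx": 0, "dy": 0, "dz": 0, "wx": 0, "wy": 0, "wz": 0},
  ],
)

```text
time_s: 43.0
eef_pos: [617.6, -34.0, 51.4]
ee_rot: [0.002, 1.0, -0.023, 0.001]
force: [-1.1, -12.6, 4.4]
grip_width: 0.161
grip_force: 59.6
```

>>> step_arm(
  increments=[
    {"dx": 0, "dy": -0.04, "dz": 0, "wx": 0, "wy": 0, "wz": 0},
    {"dx": 0, "dy": 0, "dz": 0, "wx": 0, "wy": 0, "wz": 0},
  ],
)

```text
time_s: 43.2
eef_pos: [617.6, -33.9, 51.4]
ee_rot: [0.003, 1.0, -0.023, 0.001]
force: [-1.4, -18.1, 4.5]
grip_width: 0.162
grip_force: 59.6
```

>>> step_arm(
  increments=[
    {"dx": 0.2, "dy": 0.08, "dz": 0, "wx": 0, "wy": 0, "wz": 0},
    {"dx": 0.12, "dy": 0, "dz": 0, "wx": 0, "wy": 0, "wz": 0},
    {"dx": 0, "dy": 0, "dz": 0, "wx": 0, "wy": 0, "wz": 0},
  ],
)

```text
time_s: 43.5
eef_pos: [624.5, -34.4, 51.3]
ee_rot: [0.001, 1.0, -0.023, -0.001]
force: [-9.3, -9.4, 10.0]
grip_width: 0.156
grip_force: 60.3
```

>>> step_arm(
  increments=[
    {"dx": 0.08, "dy": 0, "dz": 0, "wx": 0, "wy": 0, "wz": 0},
    {"dx": 0, "dy": 0, "dz": 0, "wx": 0, "wy": 0, "wz": 0},
  ],
)

```text
time_s: 43.7
eef_pos: [626.2, -34.5, 51.3]
ee_rot: [0.001, 1.0, -0.023, -0.002]
force: [-10.1, -8.7, 10.5]
grip_width: 0.163
grip_force: 60.4
```

>>> step_arm(
  increments=[
    {"dx": 0.06, "dy": 0, "dz": 0, "wx": 0, "wy": 0, "wz": 0},
    {"dx": 0, "dy": 0, "dz": 0, "wx": 0, "wy": 0, "wz": 0},
  ],
)

```text
time_s: 43.9
eef_pos: [627.6, -34.5, 51.3]
ee_rot: [0.001, 1.0, -0.023, -0.002]
force: [-10.2, -7.4, 12.0]
grip_width: 0.159
grip_force: 60.5
```

>>> step_arm(
  increments=[
    {"dx": 0.06, "dy": 0, "dz": 0, "wx": 0, "wy": 0, "wz": 0},
    {"dx": 0, "dy": 0, "dz": 0, "wx": 0, "wy": 0, "wz": 0},
  ],
)

```text
time_s: 44.1
eef_pos: [627.7, -34.5, 51.3]
ee_rot: [0.001, 1.0, -0.022, -0.004]
force: [-18.3, -8.9, 17.6]
grip_width: 0.157
grip_force: 61.0
```

>>> step_arm(
  increments=[
    {"dx": -0.12, "dy": 0.03, "dz": 0, "wx": 0, "wy": 0, "wz": 0},
    {"dx": 0, "dy": 0, "dz": 0, "wx": 0, "wy": 0, "wz": 0},
  ],
)

```text
time_s: 44.3
eef_pos: [627.1, -34.6, 51.3]
ee_rot: [0.001, 1.0, -0.023, 0.0]
force: [-3.0, -5.6, 6.4]
grip_width: 0.158
grip_force: 59.9
```

>>> step_arm(
  increments=[
    {"dx": 0, "dy": 0, "dz": 0, "wx": 0, "wy": 0, "wz": 0},
    {"dx": 0, "dy": 0, "dz": 0, "wx": 0, "wy": 0, "wz": 0},
    {"dx": 0, "dy": 0, "dz": 0, "wx": 0, "wy": 0, "wz": 0},
  ],
  fingers=26,
)

```text
time_s: 44.6
eef_pos: [627.0, -33.4, 50.5]
ee_rot: [-0.0, 1.0, -0.023, -0.0]
force: [-0.5, 0.3, 0.2]
grip_width: 0.304
grip_force: 0.0
```

>>> step_arm(
  increments=[
    {"dx": 0, "dy": -0.12, "dz": 0, "wx": 0, "wy": 0, "wz": 0},
    {"dx": 0, "dy": 0, "dz": 0, "wx": 0, "wy": 0, "wz": 0},
  ],
)

```text
time_s: 44.8
eef_pos: [627.3, -30.2, 50.9]
ee_rot: [-0.0, 1.0, -0.023, -0.0]
force: [1.2, 0.5, -0.3]
grip_width: 0.304
grip_force: 0.0
```

>>> step_arm(
  increments=[
    {"dx": 0, "dy": -0.08, "dz": 0, "wx": 0, "wy": 0, "wz": 0},
    {"dx": 0, "dy": 0, "dz": 0, "wx": 0, "wy": 0, "wz": 0},
  ],
)

```text
time_s: 45.0
eef_pos: [627.4, -29.4, 51.2]
ee_rot: [0.001, 1.0, -0.023, -0.0]
force: [-1.5, -5.4, 0.8]
grip_width: 0.304
grip_force: 2.4
```

>>> step_arm(
  increments=[
    {"dx": 0, "dy": -0.06, "dz": 0, "wx": 0, "wy": 0, "wz": 0},
    {"dx": 0, "dy": 0, "dz": 0, "wx": 0, "wy": 0, "wz": 0},
  ],
)

```text
time_s: 45.2
eef_pos: [627.4, -29.1, 51.5]
ee_rot: [0.002, 1.0, -0.023, -0.0]
force: [-3.8, -11.3, 2.5]
grip_width: 0.307
grip_force: 5.2
```

>>> step_arm(
  increments=[
    {"dx": 0, "dy": 0.25, "dz": 0, "wx": 0, "wy": 0, "wz": 0},
    {"dx": 0, "dy": 0, "dz": -0.6, "wx": 0, "wy": 0, "wz": 0},
    {"dx": 0, "dy": 0, "dz": -0.6, "wx": 0, "wy": 0, "wz": 0},
    {"dx": -1, "dy": 0, "dz": 0, "wx": 0, "wy": 0, "wz": 0},
    {"dx": -1, "dy": 0, "dz": 0, "wx": 0, "wy": 0, "wz": 0},
  ],
)

```text
time_s: 45.7
eef_pos: [577.3, -30.9, 82.8]
ee_rot: [0.0, 1.0, -0.023, 0.001]
force: [1.0, 0.3, 0.7]
grip_width: 0.303
grip_force: 0.0
```

>>> step_arm(
  increments=[
    {"dx": -0.05, "dy": 0, "dz": 0, "wx": 0, "wy": 0, "wz": 0},
    {"dx": 0, "dy": 0, "dz": 0, "wx": 0, "wy": 0, "wz": 0},
    {"dx": 0, "dy": 0, "dz": 0.6, "wx": 0, "wy": 0, "wz": 0},
    {"dx": 0, "dy": 0, "dz": 0.6, "wx": 0, "wy": 0, "wz": 0},
    {"dx": 0, "dy": 0, "dz": 0, "wx": 0, "wy": 0, "wz": 0},
  ],
  fingers=0,
  squeeze=30,
)

```text
time_s: 46.2
eef_pos: [576.1, -31.0, 50.0]
ee_rot: [-0.0, 1.0, -0.023, -0.001]
force: [0.1, 0.3, 0.1]
grip_width: -0.0
grip_force: 0.0
```

>>> step_arm(
  increments=[
    {"dx": 0.2, "dy": 0, "dz": 0, "wx": 0, "wy": 0, "wz": 0},
    {"dx": 0, "dy": 0, "dz": 0, "wx": 0, "wy": 0, "wz": 0},
  ],
)

```text
time_s: 46.4
eef_pos: [582.4, -31.6, 52.1]
ee_rot: [0.0, 1.0, -0.023, 0.001]
force: [0.0, -0.3, 0.9]
grip_width: -0.0
grip_force: 0.0
```

>>> step_arm(
  increments=[
    {"dx": 0.12, "dy": 0, "dz": 0, "wx": 0, "wy": 0, "wz": 0},
    {"dx": 0, "dy": 0, "dz": 0, "wx": 0, "wy": 0, "wz": 0},
  ],
)

```text
time_s: 46.6
eef_pos: [584.6, -31.6, 51.6]
ee_rot: [0.0, 1.0, -0.023, 0.001]
force: [-0.7, 1.1, 0.3]
grip_width: -0.002
grip_force: 0.0
```

>>> step_arm(
  increments=[
    {"dx": 0.08, "dy": 0, "dz": 0, "wx": 0, "wy": 0, "wz": 0},
    {"dx": 0, "dy": 0, "dz": 0, "wx": 0, "wy": 0, "wz": 0},
  ],
)

```text
time_s: 46.8
eef_pos: [586.1, -31.6, 51.1]
ee_rot: [-0.0, 1.0, -0.023, -0.0]
force: [0.2, -0.2, -0.8]
grip_width: -0.001
grip_force: 0.0
```

>>> step_arm(
  increments=[
    {"dx": 0.06, "dy": 0, "dz": 0, "wx": 0, "wy": 0, "wz": 0},
    {"dx": 0, "dy": 0, "dz": 0, "wx": 0, "wy": 0, "wz": 0},
  ],
)

```text
time_s: 47.0
eef_pos: [586.4, -31.6, 51.0]
ee_rot: [-0.0, 1.0, -0.023, -0.002]
force: [-7.7, -0.0, 5.0]
grip_width: 0.001
grip_force: 3.7
```

>>> step_arm(
  increments=[
    {"dx": 0.06, "dy": 0, "dz": 0, "wx": 0, "wy": 0, "wz": 0},
    {"dx": 0, "dy": 0, "dz": 0, "wx": 0, "wy": 0, "wz": 0},
  ],
)

```text
time_s: 47.2
eef_pos: [586.6, -31.5, 50.9]
ee_rot: [-0.0, 1.0, -0.022, -0.004]
force: [-14.8, -1.2, 9.9]
grip_width: -0.0
grip_force: 7.4
```

>>> step_arm(
  increments=[
    {"dx": 0.06, "dy": 0, "dz": 0, "wx": 0, "wy": 0, "wz": 0},
    {"dx": 0, "dy": 0, "dz": 0, "wx": 0, "wy": 0, "wz": 0},
  ],
)

```text
time_s: 47.4
eef_pos: [586.8, -31.5, 50.8]
ee_rot: [-0.0, 1.0, -0.022, -0.006]
force: [-22.5, 0.2, 15.4]
grip_width: 0.002
grip_force: 11.2
```

>>> step_arm(
  increments=[
    {"dx": -0.4, "dy": 0, "dz": 0, "wx": 0, "wy": 0, "wz": 0},
    {"dx": 0, "dy": 0, "dz": -0.9, "wx": 0, "wy": 0, "wz": 0},
    {"dx": 0, "dy": 0, "dz": -0.9, "wx": 0, "wy": 0, "wz": -0.9},
    {"dx": 0, "dy": 0, "dz": -0.6, "wx": 0, "wy": 0, "wz": -0.9},
    {"dx": 0, "dy": 0, "dz": 0, "wx": 0, "wy": 0, "wz": -0.9},
  ],
  fingers=40,
)

```text
time_s: 47.9
eef_pos: [581.6, -31.6, 113.5]
ee_rot: [0.001, 0.993, 0.12, 0.002]
force: [-0.3, 0.1, 0.1]
grip_width: 0.466
grip_force: 0.0
```

>>> step_arm(
  increments=[
    {"dx": 0, "dy": 0, "dz": 0, "wx": 0, "wy": 0, "wz": -0.88},
    {"dx": 0, "dy": 0, "dz": 0, "wx": 0, "wy": 0, "wz": 0},
  ],
)

```text
time_s: 48.1
eef_pos: [580.6, -31.4, 111.2]
ee_rot: [0.0, 0.986, 0.164, 0.0]
force: [0.1, -0.1, -0.5]
grip_width: 0.474
grip_force: 0.0
```

```bash
python3 - <<'E'
from h import *
C=bars([('bar_long',(392,305,8))])
to(392.3,304.3,80,19)
E
```

```text
bar_long ([393.552, 304.752, 3.47], np.float64(0.397), 2)
   single ([406.636, 307.978, 0.322], np.float64(0.51), 1)
   single ([392.103, 306.679, 0.356], np.float64(0.135), 1)
phi 18.8 wz -0.04 dx -2.75 dy -15.15 dz 1.24
```

>>> step_arm(
  increments=[
    {"dx": -0.17, "dy": -0.95, "dz": 0, "wx": 0, "wy": 0, "wz": 0},
    {"dx": -0.17, "dy": -0.95, "dz": 0, "wx": 0, "wy": 0, "wz": 0},
    {"dx": -0.17, "dy": -0.95, "dz": 0, "wx": 0, "wy": 0, "wz": 0},
    {"dx": -0.17, "dy": -0.95, "dz": 0, "wx": 0, "wy": 0, "wz": 0},
    {"dx": -0.17, "dy": -0.95, "dz": 0, "wx": 0, "wy": 0, "wz": 0},
  ],
)

```text
time_s: 48.8
eef_pos: [521.4, 74.9, 111.1]
ee_rot: [0.0, 0.987, 0.163, 0.0]
force: [0.2, -0.4, 0.8]
grip_width: 0.472
grip_force: 0.0
```

>>> step_arm(
  increments=[
    {"dx": -0.17, "dy": -0.95, "dz": 0, "wx": 0, "wy": 0, "wz": 0},
    {"dx": -0.17, "dy": -0.95, "dz": 0, "wx": 0, "wy": 0, "wz": 0},
    {"dx": -0.17, "dy": -0.95, "dz": 0, "wx": 0, "wy": 0, "wz": 0},
    {"dx": -0.17, "dy": -0.95, "dz": 0, "wx": 0, "wy": 0, "wz": 0},
    {"dx": -0.17, "dy": -0.95, "dz": 0, "wx": 0, "wy": 0, "wz": 0},
  ],
)

```text
time_s: 49.3
eef_pos: [462.9, 180.4, 111.1]
ee_rot: [-0.0, 0.987, 0.163, 0.0]
force: [0.9, -0.1, -0.2]
grip_width: 0.47
grip_force: 0.0
```

>>> step_arm(
  increments=[
    {"dx": -0.17, "dy": -0.95, "dz": 0, "wx": 0, "wy": 0, "wz": 0},
    {"dx": -0.17, "dy": -0.95, "dz": 0, "wx": 0, "wy": 0, "wz": 0},
    {"dx": -0.17, "dy": -0.95, "dz": 0, "wx": 0, "wy": 0, "wz": 0},
    {"dx": -0.17, "dy": -0.95, "dz": 0.2, "wx": 0, "wy": 0, "wz": 0},
    {"dx": -0.17, "dy": -0.95, "dz": 0.4, "wx": 0, "wy": 0, "wz": 0},
  ],
)

```text
time_s: 49.8
eef_pos: [404.8, 286.1, 96.4]
ee_rot: [-0.0, 0.987, 0.163, 0.001]
force: [0.4, 0.1, -0.4]
grip_width: 0.467
grip_force: 0.0
```

>>> step_arm(
  increments=[
    {"dx": -0.2, "dy": -0.9, "dz": 0.6, "wx": 0, "wy": 0, "wz": 0},
    {"dx": 0, "dy": 0, "dz": 0, "wx": 0, "wy": 0, "wz": 0},
    {"dx": 0, "dy": 0, "dz": 0, "wx": 0, "wy": 0, "wz": 0},
  ],
)

```text
time_s: 50.1
eef_pos: [393.0, 304.7, 81.1]
ee_rot: [0.0, 0.986, 0.164, -0.0]
force: [-1.0, -1.0, -0.4]
grip_width: 0.471
grip_force: 0.0
```

```bash
python3 - <<'E'
from h import *
C=bars([('bar_long',(392,305,8))])
to(392.3,304.3,35,19)
print([lm(C[n],n,'bar_long')[:3] for n in C])
E
```

```text
bar_long ([391.696, 307.116, 0.336], np.float64(0.317), 1)
phi 18.8 wz -0.03 dx -0.05 dy -0.02 dz 1.86
[[(0.65, [309.0, 236.0, 6.0]), (0.2, [443.0, 57.0, 3.0])], [(0.75, [391.0, 307.0, 11.0]), (0.73, [307.0, 239.0, 8.0])]]
```

>>> step_arm(
  increments=[
    {"dx": 0, "dy": -0.02, "dz": 0.8, "wx": 0, "wy": 0, "wz": 0},
    {"dx": 0, "dy": 0, "dz": 0.7, "wx": 0, "wy": 0, "wz": 0},
    {"dx": 0, "dy": 0, "dz": 0.35, "wx": 0, "wy": 0, "wz": 0},
    {"dx": 0, "dy": 0, "dz": 0, "wx": 0, "wy": 0, "wz": 0},
  ],
)

```text
time_s: 50.8
eef_pos: [392.5, 304.9, 34.1]
ee_rot: [0.0, 0.987, 0.164, -0.001]
force: [0.0, -0.5, 0.6]
grip_width: 0.467
grip_force: 0.0
```

>>> step_arm(
  increments=[
    {"dx": 0, "dy": 0, "dz": 0, "wx": 0, "wy": 0, "wz": 0},
    {"dx": 0, "dy": 0, "dz": 0, "wx": 0, "wy": 0, "wz": 0},
    {"dx": 0, "dy": 0, "dz": 0, "wx": 0, "wy": 0, "wz": 0},
    {"dx": 0, "dy": 0, "dz": 0, "wx": 0, "wy": 0, "wz": 0},
    {"dx": 0, "dy": 0, "dz": 0, "wx": 0, "wy": 0, "wz": 0},
  ],
  fingers=6,
  squeeze=60,
)

```text
time_s: 51.3
eef_pos: [393.3, 305.4, 35.8]
ee_rot: [-0.0, 0.986, 0.164, 0.001]
force: [-1.0, -2.0, 7.1]
grip_width: 0.159
grip_force: 59.0
```

>>> step_arm(
  increments=[
    {"dx": 0, "dy": 0, "dz": -0.4, "wx": 0, "wy": 0, "wz": 0},
    {"dx": 0, "dy": 0, "dz": -0.8, "wx": 0, "wy": 0, "wz": 0.9},
    {"dx": 0, "dy": 0, "dz": -0.8, "wx": 0, "wy": 0, "wz": 0.9},
    {"dx": 0, "dy": 0, "dz": -0.4, "wx": 0, "wy": 0, "wz": 0.9},
    {"dx": 0, "dy": 0, "dz": 0, "wx": 0, "wy": 0, "wz": 0.85},
  ],
)

```text
time_s: 51.8
eef_pos: [393.3, 305.6, 96.9]
ee_rot: [-0.001, 1.0, -0.023, 0.001]
force: [0.1, -0.0, -2.9]
grip_width: 0.157
grip_force: 59.0
```

```bash
python3 - <<'E'
from h import *
c=cap('side'); to(606,-121,95,-2.5); print(lm(c,'side','bar_long')[:3],ctrl.sense()['eef_pos'],ctrl.sense()['grip_width'])
E
```

```text
phi -2.9 wz -0.06 dx 9.26 dy 16.67 dz 0.04
[(0.9, [304.0, 240.0, 9.0]), (0.68, [388.0, 307.0, 71.0]), (0.59, [554.0, -296.0, -1.0])] [392.76810335 305.28481041  95.59598995] 0.1597970607098117
```

>>> step_arm(
  increments=[
    {"dx": 0.54, "dy": 0.98, "dz": 0, "wx": 0, "wy": 0, "wz": -0.06},
    {"dx": 0.54, "dy": 0.98, "dz": 0, "wx": 0, "wy": 0, "wz": 0},
    {"dx": 0.54, "dy": 0.98, "dz": 0, "wx": 0, "wy": 0, "wz": 0},
    {"dx": 0.54, "dy": 0.98, "dz": 0, "wx": 0, "wy": 0, "wz": 0},
    {"dx": 0.54, "dy": 0.98, "dz": 0, "wx": 0, "wy": 0, "wz": 0},
  ],
)

```text
time_s: 52.4
eef_pos: [455.8, 179.3, 94.9]
ee_rot: [0.0, 1.0, -0.017, -0.0]
force: [0.7, -0.1, -1.8]
grip_width: 0.153
grip_force: 59.1
```

>>> step_arm(
  increments=[
    {"dx": 0.54, "dy": 0.98, "dz": 0, "wx": 0, "wy": 0, "wz": 0},
    {"dx": 0.54, "dy": 0.98, "dz": 0, "wx": 0, "wy": 0, "wz": 0},
    {"dx": 0.54, "dy": 0.98, "dz": 0, "wx": 0, "wy": 0, "wz": 0},
    {"dx": 0.54, "dy": 0.98, "dz": 0, "wx": 0, "wy": 0, "wz": 0},
    {"dx": 0.54, "dy": 0.98, "dz": 0, "wx": 0, "wy": 0, "wz": 0},
  ],
)

```text
time_s: 52.9
eef_pos: [518.9, 54.4, 94.8]
ee_rot: [-0.0, 1.0, -0.017, -0.0]
force: [0.6, -0.4, -1.2]
grip_width: 0.156
grip_force: 59.1
```

>>> step_arm(
  increments=[
    {"dx": 0.54, "dy": 0.98, "dz": 0, "wx": 0, "wy": 0, "wz": 0},
    {"dx": 0.54, "dy": 0.98, "dz": 0, "wx": 0, "wy": 0, "wz": 0},
    {"dx": 0.54, "dy": 0.98, "dz": 0, "wx": 0, "wy": 0, "wz": 0},
    {"dx": 0.54, "dy": 0.98, "dz": 0, "wx": 0, "wy": 0, "wz": 0},
    {"dx": 0.54, "dy": 0.98, "dz": 0, "wx": 0, "wy": 0, "wz": 0},
  ],
)

```text
time_s: 53.4
eef_pos: [581.9, -70.4, 94.7]
ee_rot: [-0.0, 1.0, -0.017, -0.0]
force: [0.4, -0.3, -1.9]
grip_width: 0.158
grip_force: 59.1
```

>>> step_arm(
  increments=[
    {"dx": 0.54, "dy": 0.98, "dz": 0, "wx": 0, "wy": 0, "wz": 0},
    {"dx": 0.54, "dy": 0.97, "dz": 0, "wx": 0, "wy": 0, "wz": 0},
    {"dx": 0, "dy": 0, "dz": 0, "wx": 0, "wy": 0, "wz": 0},
    {"dx": 0, "dy": 0, "dz": 0, "wx": 0, "wy": 0, "wz": 0},
  ],
)

```text
time_s: 53.8
eef_pos: [606.5, -119.1, 94.4]
ee_rot: [-0.0, 1.0, -0.018, -0.001]
force: [-0.5, 0.6, -3.0]
grip_width: 0.161
grip_force: 59.1
```

```bash
python3 - <<'E'
from h import *
c=cap('side'); to(606,-121,52,-2.5); print(lm(c,'side','bar_long')[:3],ctrl.sense()['eef_pos'],ctrl.sense()['grip_width'])
u=proj(c,(620,-80,30)).astype(int)
cv2.imwrite('pics/s5.png',cv2.resize(c['frame'][u[1]-75:u[1]+75,u[0]-90:u[0]+90],None,fx=4,fy=4,interpolation=cv2.INTER_CUBIC))
E
```

```text
phi -2.0 wz 0.09 dx -0.01 dy 0.10 dz 1.70
[(0.56, [605.0, -115.0, 65.0]), (0.29, [661.0, 44.0, 16.0])] [ 606.47323047 -118.20627862   94.65711903] 0.16034567373347058
```

View pics/s5.png

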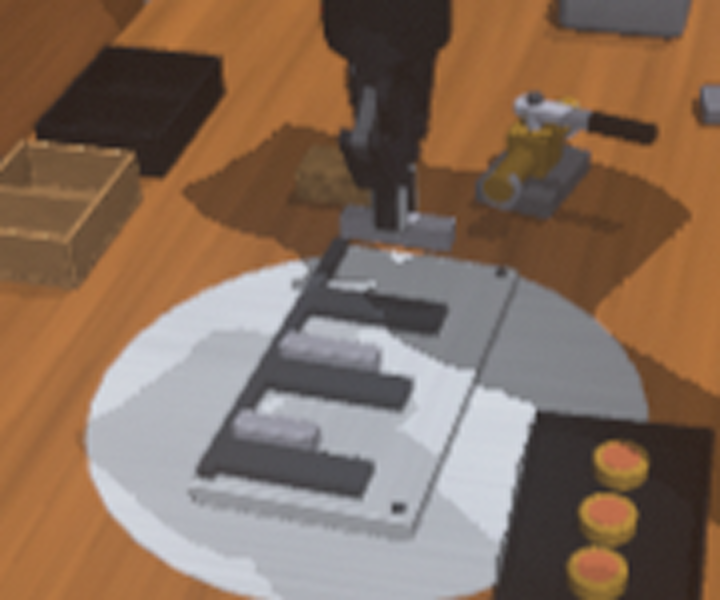

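The short and mid bars sit in their corners at (275,430) and (330,350). The lever is square to the pipe, so the valve is still shut, and the long bar hangs level over the right bay. I'll lower it.

>>> step_arm(
  increments=[
    {"dx": 0, "dy": 0.08, "dz": 0.6, "wx": 0, "wy": 0, "wz": 0.09},
    {"dx": 0, "dy": 0, "dz": 0.6, "wx": 0, "wy": 0, "wz": 0},
    {"dx": 0, "dy": 0, "dz": 0.35, "wx": 0, "wy": 0, "wz": 0},
    {"dx": 0, "dy": 0, "dz": 0.12, "wx": 0, "wy": 0, "wz": 0},
    {"dx": 0, "dy": 0, "dz": 0, "wx": 0, "wy": 0, "wz": 0},
  ],
)

```text
time_s: 54.4
eef_pos: [606.7, -120.9, 52.5]
ee_rot: [-0.0, 1.0, -0.023, -0.0]
force: [0.3, -0.2, -2.4]
grip_width: 0.16
grip_force: 59.1
```

>>> step_arm(
  increments=[
    {"dx": 0, "dy": 0, "dz": 0, "wx": 0, "wy": 0, "wz": 0},
    {"dx": 0, "dy": 0, "dz": 0.04, "wx": 0, "wy": 0, "wz": 0},
    {"dx": 0, "dy": 0, "dz": 0, "wx": 0, "wy": 0, "wz": 0},
  ],
)

```text
time_s: 54.7
eef_pos: [606.9, -121.1, 52.0]
ee_rot: [0.0, 1.0, -0.023, 0.0]
force: [0.1, 0.1, -2.1]
grip_width: 0.156
grip_force: 59.1
```

>>> step_arm(
  increments=[
    {"dx": 0, "dy": 0, "dz": 0.04, "wx": 0, "wy": 0, "wz": 0},
    {"dx": 0, "dy": 0, "dz": 0, "wx": 0, "wy": 0, "wz": 0},
  ],
)

```text
time_s: 54.9
eef_pos: [606.9, -121.1, 51.9]
ee_rot: [0.0, 1.0, -0.023, 0.0]
force: [-3.4, 1.5, 5.2]
grip_width: 0.158
grip_force: 59.9
```

>>> step_arm(
  increments=[
    {"dx": 0, "dy": -0.15, "dz": 0, "wx": 0, "wy": 0, "wz": 0},
    {"dx": 0, "dy": -0.08, "dz": 0, "wx": 0, "wy": 0, "wz": 0},
    {"dx": 0, "dy": 0, "dz": 0, "wx": 0, "wy": 0, "wz": 0},
  ],
)

```text
time_s: 55.2
eef_pos: [607.7, -115.5, 51.8]
ee_rot: [0.0, 1.0, -0.023, 0.001]
force: [-0.6, -2.4, 6.4]
grip_width: 0.159
grip_force: 60.1
```

>>> step_arm(
  increments=[
    {"dx": 0, "dy": -0.06, "dz": 0, "wx": 0, "wy": 0, "wz": 0},
    {"dx": 0, "dy": 0, "dz": 0, "wx": 0, "wy": 0, "wz": 0},
  ],
)

```text
time_s: 55.4
eef_pos: [607.8, -114.2, 51.9]
ee_rot: [0.001, 1.0, -0.023, 0.001]
force: [0.8, -2.6, 5.5]
grip_width: 0.162
grip_force: 60.1
```

>>> step_arm(
  increments=[
    {"dx": 0, "dy": -0.06, "dz": 0, "wx": 0, "wy": 0, "wz": 0},
    {"dx": 0, "dy": 0, "dz": 0, "wx": 0, "wy": 0, "wz": 0},
  ],
)

```text
time_s: 55.6
eef_pos: [607.9, -112.9, 51.9]
ee_rot: [0.001, 1.0, -0.023, 0.001]
force: [-0.2, -3.3, 5.5]
grip_width: 0.158
grip_force: 60.0
```

>>> step_arm(
  increments=[
    {"dx": 0, "dy": -0.06, "dz": 0, "wx": 0, "wy": 0, "wz": 0},
    {"dx": 0, "dy": 0, "dz": 0, "wx": 0, "wy": 0, "wz": 0},
  ],
)

```text
time_s: 55.8
eef_pos: [608.0, -112.7, 51.9]
ee_rot: [0.002, 1.0, -0.023, 0.001]
force: [-2.1, -10.9, 5.1]
grip_width: 0.16
grip_force: 60.0
```

>>> step_arm(
  increments=[
    {"dx": 0, "dy": -0.05, "dz": 0, "wx": 0, "wy": 0, "wz": 0},
    {"dx": 0, "dy": 0, "dz": 0, "wx": 0, "wy": 0, "wz": 0},
  ],
)

```text
time_s: 56.0
eef_pos: [608.0, -112.6, 51.9]
ee_rot: [0.003, 1.0, -0.023, 0.001]
force: [-1.1, -16.1, 3.5]
grip_width: 0.158
grip_force: 59.9
```

>>> step_arm(
  increments=[
    {"dx": 0.2, "dy": 0.08, "dz": 0, "wx": 0, "wy": 0, "wz": 0},
    {"dx": 0.1, "dy": 0, "dz": 0, "wx": 0, "wy": 0, "wz": 0},
    {"dx": 0, "dy": 0, "dz": 0, "wx": 0, "wy": 0, "wz": 0},
  ],
)

```text
time_s: 56.3
eef_pos: [614.3, -113.1, 51.9]
ee_rot: [0.001, 1.0, -0.023, -0.001]
force: [-8.6, -6.7, 10.2]
grip_width: 0.157
grip_force: 60.7
```

>>> step_arm(
  increments=[
    {"dx": 0.08, "dy": 0, "dz": 0, "wx": 0, "wy": 0, "wz": 0},
    {"dx": 0, "dy": 0, "dz": 0, "wx": 0, "wy": 0, "wz": 0},
  ],
)

```text
time_s: 56.5
eef_pos: [616.0, -113.1, 51.8]
ee_rot: [0.001, 1.0, -0.023, -0.001]
force: [-9.4, -7.3, 11.1]
grip_width: 0.162
grip_force: 60.8
```

>>> step_arm(
  increments=[
    {"dx": 0.06, "dy": 0, "dz": 0, "wx": 0, "wy": 0, "wz": 0},
    {"dx": 0, "dy": 0, "dz": 0, "wx": 0, "wy": 0, "wz": 0},
  ],
)

```text
time_s: 56.7
eef_pos: [617.4, -113.2, 51.8]
ee_rot: [0.001, 1.0, -0.023, -0.001]
force: [-10.1, -6.9, 11.6]
grip_width: 0.159
grip_force: 60.8
```

>>> step_arm(
  increments=[
    {"dx": 0.06, "dy": 0, "dz": 0, "wx": 0, "wy": 0, "wz": 0},
    {"dx": 0, "dy": 0, "dz": 0, "wx": 0, "wy": 0, "wz": 0},
  ],
)

```text
time_s: 56.9
eef_pos: [618.9, -113.3, 51.9]
ee_rot: [0.001, 1.0, -0.023, -0.001]
force: [-10.0, -6.4, 11.0]
grip_width: 0.162
grip_force: 60.8
```

>>> step_arm(
  increments=[
    {"dx": 0.06, "dy": 0, "dz": 0, "wx": 0, "wy": 0, "wz": 0},
    {"dx": 0, "dy": 0, "dz": 0, "wx": 0, "wy": 0, "wz": 0},
  ],
)

```text
time_s: 57.1
eef_pos: [619.7, -113.3, 51.8]
ee_rot: [0.001, 1.0, -0.022, -0.002]
force: [-15.1, -6.6, 13.8]
grip_width: 0.155
grip_force: 61.2
```

>>> step_arm(
  increments=[
    {"dx": 0.05, "dy": 0, "dz": 0, "wx": 0, "wy": 0, "wz": 0},
    {"dx": 0, "dy": 0, "dz": 0, "wx": 0, "wy": 0, "wz": 0},
  ],
)

```text
time_s: 57.3
eef_pos: [619.9, -113.3, 51.8]
ee_rot: [0.001, 1.0, -0.022, -0.004]
force: [-21.7, -7.6, 18.7]
grip_width: 0.161
grip_force: 61.7
```

>>> step_arm(
  increments=[
    {"dx": -0.12, "dy": 0.03, "dz": 0, "wx": 0, "wy": 0, "wz": 0},
    {"dx": 0, "dy": 0, "dz": 0, "wx": 0, "wy": 0, "wz": 0},
  ],
)

```text
time_s: 57.5
eef_pos: [619.3, -113.4, 51.9]
ee_rot: [0.0, 1.0, -0.023, 0.0]
force: [-5.3, -2.6, 8.5]
grip_width: 0.16
grip_force: 60.5
```

>>> step_arm(
  increments=[
    {"dx": 0, "dy": 0, "dz": 0, "wx": 0, "wy": 0, "wz": 0},
    {"dx": 0, "dy": 0, "dz": 0, "wx": 0, "wy": 0, "wz": 0},
    {"dx": 0, "dy": 0, "dz": 0, "wx": 0, "wy": 0, "wz": 0},
  ],
  fingers=26,
)

```text
time_s: 57.8
eef_pos: [619.4, -112.5, 50.7]
ee_rot: [-0.0, 1.0, -0.023, -0.0]
force: [0.4, -0.5, 0.1]
grip_width: 0.307
grip_force: 0.0
```

>>> step_arm(
  increments=[
    {"dx": 0, "dy": -0.12, "dz": 0, "wx": 0, "wy": 0, "wz": 0},
    {"dx": 0, "dy": 0, "dz": 0, "wx": 0, "wy": 0, "wz": 0},
  ],
)

```text
time_s: 58.0
eef_pos: [619.6, -109.4, 50.9]
ee_rot: [-0.0, 1.0, -0.023, -0.0]
force: [0.2, 0.1, 0.3]
grip_width: 0.301
grip_force: 0.0
```

>>> step_arm(
  increments=[
    {"dx": 0, "dy": -0.08, "dz": 0, "wx": 0, "wy": 0, "wz": 0},
    {"dx": 0, "dy": 0, "dz": 0, "wx": 0, "wy": 0, "wz": 0},
  ],
)

```text
time_s: 58.2
eef_pos: [619.7, -108.3, 51.1]
ee_rot: [0.001, 1.0, -0.023, 0.0]
force: [-1.0, -3.6, -0.3]
grip_width: 0.304
grip_force: 1.8
```

>>> step_arm(
  increments=[
    {"dx": 0, "dy": -0.06, "dz": 0, "wx": 0, "wy": 0, "wz": 0},
    {"dx": 0, "dy": 0, "dz": 0, "wx": 0, "wy": 0, "wz": 0},
  ],
)

```text
time_s: 58.4
eef_pos: [619.8, -107.9, 51.5]
ee_rot: [0.001, 1.0, -0.023, 0.0]
force: [-2.5, -8.9, 1.6]
grip_width: 0.303
grip_force: 4.6
```

>>> step_arm(
  increments=[
    {"dx": 0, "dy": 0.25, "dz": 0, "wx": 0, "wy": 0, "wz": 0},
    {"dx": 0, "dy": 0, "dz": -0.6, "wx": 0, "wy": 0, "wz": 0},
    {"dx": 0, "dy": 0, "dz": -0.6, "wx": 0, "wy": 0, "wz": 0},
    {"dx": -1, "dy": 0, "dz": 0, "wx": 0, "wy": 0, "wz": 0},
    {"dx": -1, "dy": 0, "dz": 0, "wx": 0, "wy": 0, "wz": 0},
  ],
)

```text
time_s: 58.9
eef_pos: [569.6, -110.1, 82.8]
ee_rot: [0.0, 1.0, -0.022, 0.001]
force: [0.2, 0.0, 0.4]
grip_width: 0.309
grip_force: 0.0
```

>>> step_arm(
  increments=[
    {"dx": -0.3, "dy": 0.05, "dz": 0, "wx": 0, "wy": 0, "wz": 0},
    {"dx": 0, "dy": 0, "dz": 0, "wx": 0, "wy": 0, "wz": 0},
    {"dx": 0, "dy": 0, "dz": 0.6, "wx": 0, "wy": 0, "wz": 0},
    {"dx": 0, "dy": 0, "dz": 0.6, "wx": 0, "wy": 0, "wz": 0},
    {"dx": 0, "dy": 0, "dz": 0, "wx": 0, "wy": 0, "wz": 0},
  ],
  fingers=0,
  squeeze=30,
)

```text
time_s: 59.4
eef_pos: [562.2, -111.1, 49.9]
ee_rot: [-0.0, 1.0, -0.023, -0.001]
force: [-1.0, 0.4, 0.3]
grip_width: 0.004
grip_force: 0.0
```

>>> step_arm(
  increments=[
    {"dx": 0.2, "dy": 0, "dz": 0, "wx": 0, "wy": 0, "wz": 0},
    {"dx": 0, "dy": 0, "dz": 0, "wx": 0, "wy": 0, "wz": 0},
  ],
)

```text
time_s: 59.6
eef_pos: [568.4, -111.8, 52.1]
ee_rot: [0.0, 1.0, -0.023, 0.001]
force: [-0.1, 1.2, -0.5]
grip_width: 0.001
grip_force: 0.0
```

>>> step_arm(
  increments=[
    {"dx": 0.12, "dy": 0, "dz": 0, "wx": 0, "wy": 0, "wz": 0},
    {"dx": 0, "dy": 0, "dz": 0, "wx": 0, "wy": 0, "wz": 0},
  ],
)

```text
time_s: 59.8
eef_pos: [570.5, -111.8, 51.5]
ee_rot: [0.0, 1.0, -0.023, 0.0]
force: [-1.0, 1.2, 0.1]
grip_width: -0.0
grip_force: 0.0
```

>>> step_arm(
  increments=[
    {"dx": 0.08, "dy": 0, "dz": 0, "wx": 0, "wy": 0, "wz": 0},
    {"dx": 0, "dy": 0, "dz": 0, "wx": 0, "wy": 0, "wz": 0},
  ],
)

```text
time_s: 60.0
eef_pos: [571.0, -111.7, 51.2]
ee_rot: [-0.0, 1.0, -0.023, -0.002]
force: [-7.3, -0.4, 4.7]
grip_width: 0.003
grip_force: 3.7
```

>>> step_arm(
  increments=[
    {"dx": 0.06, "dy": 0, "dz": 0, "wx": 0, "wy": 0, "wz": 0},
    {"dx": 0, "dy": 0, "dz": 0, "wx": 0, "wy": 0, "wz": 0},
  ],
)

```text
time_s: 60.2
eef_pos: [571.3, -111.6, 51.0]
ee_rot: [-0.0, 1.0, -0.022, -0.003]
force: [-15.6, -0.2, 10.0]
grip_width: -0.002
grip_force: 7.5
```

>>> step_arm(
  increments=[
    {"dx": -0.4, "dy": 0, "dz": 0, "wx": 0, "wy": 0, "wz": 0},
    {"dx": 0, "dy": 0, "dz": -1, "wx": 0, "wy": 0, "wz": 0},
    {"dx": 0, "dy": 0, "dz": -1, "wx": 0, "wy": 0, "wz": 0.8},
    {"dx": 0, "dy": 0, "dz": -1, "wx": 0, "wy": 0, "wz": 0.8},
    {"dx": 0, "dy": 0, "dz": -0.2, "wx": 0, "wy": 0, "wz": 0.8},
  ],
  fingers=40,
)

```text
time_s: 60.7
eef_pos: [564.7, -111.8, 134.2]
ee_rot: [0.001, 0.989, -0.15, 0.003]
force: [0.3, 0.2, 0.0]
grip_width: 0.465
grip_force: 0.0
```

>>> step_arm(
  increments=[
    {"dx": 0, "dy": 0.8, "dz": 0, "wx": 0, "wy": 0, "wz": 0},
    {"dx": 0, "dy": 0.8, "dz": 0, "wx": 0, "wy": 0, "wz": 0},
    {"dx": 0, "dy": 0, "dz": 0, "wx": 0, "wy": 0, "wz": 0},
    {"dx": 0, "dy": 0, "dz": 0, "wx": 0, "wy": 0, "wz": 0},
  ],
)

```text
time_s: 61.1
eef_pos: [551.9, -149.5, 131.2]
ee_rot: [-0.0, 0.989, -0.148, 0.0]
force: [-0.3, -0.4, 0.8]
grip_width: 0.471
grip_force: 0.0
```

```bash
python3 - <<'E'
from h import *
a=cap('top');b=cap('side');to(484,-280,73,-17)
print(lm(b,'side','lever_grip')[:2],lm(a,'top','lever_grip')[:2])
u=proj(b,(620,-60,30)).astype(int);v=proj(a,(610,-40,20)).astype(int)
g=cv2.resize(b['frame'][u[1]-45:u[1]+55,u[0]-65:u[0]+65],(780,300*2))
cv2.imwrite('pics/s6.png',g)
E
```

```text
phi -17.0 wz 0.00 dx -1.07 dy 5.81 dz 2.32
[(0.74, [485.0, -283.0, 63.0])] [(0.62, [486.0, -281.0, 61.0]), (0.56, [664.0, 49.0, 15.0])]
```

View pics/s6.png

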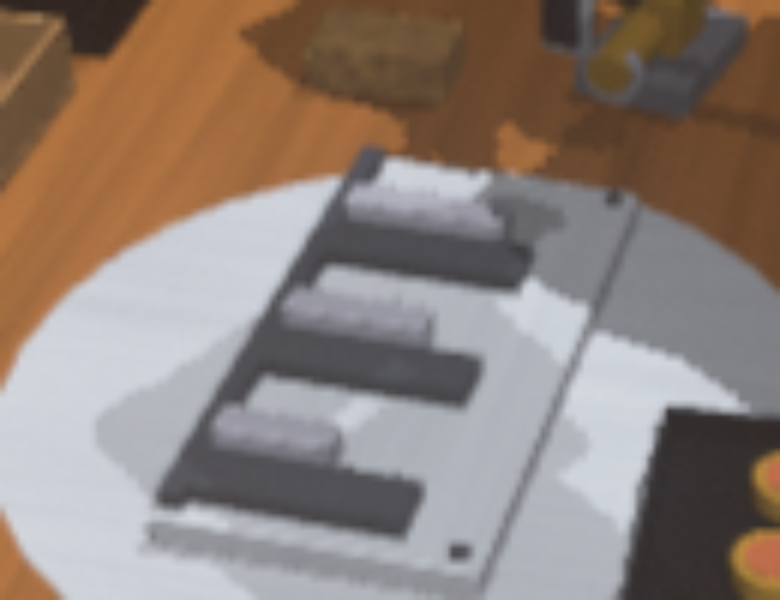

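All three bars sit against fence and strip, with left ends at about (215,430), (285,300) and (350,200). Next I'll straddle the lever.

>>> step_arm(
  increments=[
    {"dx": -0.18, "dy": 0.97, "dz": 0, "wx": 0, "wy": 0, "wz": 0},
    {"dx": -0.18, "dy": 0.97, "dz": 0, "wx": 0, "wy": 0, "wz": 0},
    {"dx": -0.18, "dy": 0.97, "dz": 0, "wx": 0, "wy": 0, "wz": 0},
    {"dx": -0.18, "dy": 0.97, "dz": 0, "wx": 0, "wy": 0, "wz": 0},
    {"dx": -0.18, "dy": 0.97, "dz": 0, "wx": 0, "wy": 0, "wz": 0},
  ],
)

```text
time_s: 61.8
eef_pos: [494.6, -259.3, 131.1]
ee_rot: [-0.0, 0.989, -0.148, 0.0]
force: [0.6, -0.6, -0.0]
grip_width: 0.471
grip_force: 0.0
```

>>> step_arm(
  increments=[
    {"dx": -0.18, "dy": 0.97, "dz": 0, "wx": 0, "wy": 0, "wz": 0},
    {"dx": 0, "dy": 0, "dz": 0, "wx": 0, "wy": 0, "wz": 0},
    {"dx": 0, "dy": 0, "dz": 0.5, "wx": 0, "wy": 0, "wz": 0},
    {"dx": 0, "dy": 0, "dz": 0.5, "wx": 0, "wy": 0, "wz": 0},
    {"dx": 0, "dy": 0, "dz": 0, "wx": 0, "wy": 0, "wz": 0},
  ],
)

```text
time_s: 62.3
eef_pos: [483.0, -279.2, 103.5]
ee_rot: [-0.001, 0.989, -0.147, -0.002]
force: [-0.7, 0.8, -0.9]
grip_width: 0.469
grip_force: 0.0
```

>>> step_arm(
  increments=[
    {"dx": 0, "dy": 0, "dz": 0.5, "wx": 0, "wy": 0, "wz": 0},
    {"dx": 0, "dy": 0, "dz": 0.5, "wx": 0, "wy": 0, "wz": 0},
    {"dx": 0, "dy": 0, "dz": 0.3, "wx": 0, "wy": 0, "wz": 0},
    {"dx": 0, "dy": 0, "dz": 0, "wx": 0, "wy": 0, "wz": 0},
    {"dx": 0, "dy": 0, "dz": 0, "wx": 0, "wy": 0, "wz": 0},
  ],
)

```text
time_s: 62.8
eef_pos: [483.5, -280.9, 73.5]
ee_rot: [-0.0, 0.989, -0.148, 0.0]
force: [-0.2, 0.8, -0.1]
grip_width: 0.47
grip_force: 0.0
```

>>> step_arm(
  increments=[
    {"dx": 0, "dy": 0, "dz": 0, "wx": 0, "wy": 0, "wz": 0},
    {"dx": 0, "dy": 0, "dz": 0, "wx": 0, "wy": 0, "wz": 0},
    {"dx": 0, "dy": 0, "dz": 0, "wx": 0, "wy": 0, "wz": -0.5},
  ],
  fingers=24,
  squeeze=20,
)

```text
time_s: 63.1
eef_pos: [483.5, -281.0, 73.9]
ee_rot: [0.0, 0.993, -0.122, 0.0]
force: [-0.6, -0.0, -0.3]
grip_width: 0.282
grip_force: 0.0
```

>>> step_arm(
  increments=[
    {"dx": 0, "dy": 0.28, "dz": 0, "wx": 0, "wy": 0, "wz": -1},
    {"dx": 0, "dy": 0.28, "dz": 0, "wx": 0, "wy": 0, "wz": -1},
    {"dx": 0, "dy": 0.28, "dz": 0, "wx": 0, "wy": 0, "wz": -1},
    {"dx": 0, "dy": 0.28, "dz": 0, "wx": 0, "wy": 0, "wz": -1},
    {"dx": 0, "dy": 0.28, "dz": 0, "wx": 0, "wy": 0, "wz": -1},
  ],
)

```text
time_s: 63.6
eef_pos: [482.3, -315.6, 73.9]
ee_rot: [-0.0, 0.99, 0.141, 0.0]
force: [0.2, 1.9, 0.7]
grip_width: 0.282
grip_force: 0.6
```

>>> step_arm(
  increments=[
    {"dx": 0, "dy": 0.28, "dz": 0, "wx": 0, "wy": 0, "wz": -1},
    {"dx": 0, "dy": 0.28, "dz": 0, "wx": 0, "wy": 0, "wz": -1},
    {"dx": 0, "dy": 0.28, "dz": 0, "wx": 0, "wy": 0, "wz": -1},
    {"dx": 0, "dy": 0.28, "dz": 0, "wx": 0, "wy": 0, "wz": -1},
    {"dx": 0, "dy": 0.28, "dz": 0, "wx": 0, "wy": 0, "wz": -1},
  ],
)

```text
time_s: 64.1
eef_pos: [498.6, -346.1, 73.8]
ee_rot: [-0.0, 0.92, 0.393, 0.0]
force: [0.3, 0.7, 0.6]
grip_width: 0.28
grip_force: 0.6
```

>>> step_arm(
  increments=[
    {"dx": 0, "dy": 0.28, "dz": 0, "wx": 0, "wy": 0, "wz": -1},
    {"dx": 0, "dy": 0.28, "dz": 0, "wx": 0, "wy": 0, "wz": -1},
    {"dx": 0, "dy": 0.28, "dz": 0, "wx": 0, "wy": 0, "wz": -1},
    {"dx": 0, "dy": 0.28, "dz": 0, "wx": 0, "wy": 0, "wz": -1},
    {"dx": 0, "dy": 0, "dz": 0, "wx": 0, "wy": 0, "wz": -0.5},
  ],
)

```text
time_s: 64.6
eef_pos: [521.7, -362.2, 73.7]
ee_rot: [0.0, 0.803, 0.596, 0.0]
force: [0.3, -0.2, 0.1]
grip_width: 0.28
grip_force: 0.0
```

>>> step_arm(
  increments=[
    {"dx": 0, "dy": 0.2, "dz": 0, "wx": 0, "wy": 0, "wz": 0},
    {"dx": 0, "dy": 0, "dz": 0, "wx": 0, "wy": 0, "wz": 0},
  ],
)

```text
time_s: 64.8
eef_pos: [526.4, -363.6, 73.7]
ee_rot: [0.0, 0.804, 0.594, 0.0]
force: [-0.6, 0.9, -0.5]
grip_width: 0.282
grip_force: 0.0
```

>>> step_arm(
  increments=[
    {"dx": 0, "dy": 0.1, "dz": 0, "wx": 0, "wy": 0, "wz": 0},
    {"dx": 0, "dy": 0, "dz": 0, "wx": 0, "wy": 0, "wz": 0},
  ],
)

```text
time_s: 65.0
eef_pos: [528.6, -364.3, 73.6]
ee_rot: [0.0, 0.804, 0.595, 0.0]
force: [-0.5, 0.2, -0.4]
grip_width: 0.279
grip_force: 0.0
```

>>> step_arm(
  increments=[
    {"dx": 0, "dy": 0.12, "dz": 0, "wx": 0, "wy": 0, "wz": 0},
    {"dx": 0, "dy": 0, "dz": 0, "wx": 0, "wy": 0, "wz": 0},
  ],
)

```text
time_s: 65.2
eef_pos: [531.5, -365.1, 73.6]
ee_rot: [0.0, 0.804, 0.595, 0.0]
force: [-0.1, 0.0, -0.3]
grip_width: 0.28
grip_force: 0.0
```

>>> step_arm(
  increments=[
    {"dx": 0, "dy": 0.1, "dz": 0, "wx": 0, "wy": 0, "wz": 0},
    {"dx": 0, "dy": 0, "dz": 0, "wx": 0, "wy": 0, "wz": 0},
  ],
)

```text
time_s: 65.4
eef_pos: [533.9, -365.8, 73.5]
ee_rot: [0.0, 0.804, 0.595, 0.0]
force: [-1.0, 0.2, 0.3]
grip_width: 0.279
grip_force: 0.0
```

>>> step_arm(
  increments=[
    {"dx": 0, "dy": 0.08, "dz": 0, "wx": 0, "wy": 0, "wz": 0},
    {"dx": 0, "dy": 0, "dz": 0, "wx": 0, "wy": 0, "wz": 0},
  ],
)

```text
time_s: 65.6
eef_pos: [535.7, -366.4, 73.5]
ee_rot: [0.0, 0.804, 0.595, 0.0]
force: [0.1, -0.9, 0.4]
grip_width: 0.283
grip_force: 0.2
```

>>> step_arm(
  increments=[
    {"dx": 0, "dy": 0.06, "dz": 0, "wx": 0, "wy": 0, "wz": 0},
    {"dx": 0, "dy": 0, "dz": 0, "wx": 0, "wy": 0, "wz": 0},
  ],
)

```text
time_s: 65.8
eef_pos: [536.2, -366.6, 73.4]
ee_rot: [-0.001, 0.804, 0.595, -0.001]
force: [-7.0, 1.9, 2.5]
grip_width: 0.278
grip_force: 3.4
```

>>> step_arm(
  increments=[
    {"dx": 0, "dy": 0.08, "dz": 0, "wx": 0, "wy": 0, "wz": 0},
    {"dx": 0, "dy": 0, "dz": 0, "wx": 0, "wy": 0, "wz": 0},
  ],
)

```text
time_s: 66.0
eef_pos: [536.6, -366.7, 73.3]
ee_rot: [-0.004, 0.804, 0.595, -0.002]
force: [-15.6, 5.3, 7.9]
grip_width: 0.284
grip_force: 8.6
```

>>> step_arm(
  increments=[
    {"dx": 0, "dy": 0.08, "dz": 0, "wx": 0, "wy": 0, "wz": 0},
    {"dx": 0, "dy": 0, "dz": 0, "wx": 0, "wy": 0, "wz": 0},
  ],
)

```text
time_s: 66.2
eef_pos: [536.9, -366.8, 73.1]
ee_rot: [-0.006, 0.804, 0.595, -0.003]
force: [-27.3, 6.5, 13.0]
grip_width: 0.279
grip_force: 13.9
```

>>> step_arm(
  increments=[
    {"dx": 0, "dy": -0.36, "dz": 0, "wx": 0, "wy": 0, "wz": 0},
    {"dx": 0, "dy": 0, "dz": 0, "wx": 0, "wy": 0, "wz": 0},
    {"dx": 0, "dy": 0, "dz": -0.8, "wx": 0, "wy": 0, "wz": 0},
    {"dx": 0, "dy": 0, "dz": -0.9, "wx": 0, "wy": 0, "wz": 0},
    {"dx": 0, "dy": 0, "dz": -0.9, "wx": 0, "wy": 0, "wz": 0},
  ],
)

```text
time_s: 66.7
eef_pos: [532.8, -365.3, 139.4]
ee_rot: [0.0, 0.804, 0.595, 0.0]
force: [0.7, 0.9, 0.3]
grip_width: 0.282
grip_force: 0.0
```

>>> step_arm(
  increments=[
    {"dx": -0.6, "dy": -0.9, "dz": -0.8, "wx": 0, "wy": 0, "wz": 0},
    {"dx": -0.6, "dy": -0.9, "dz": -0.8, "wx": 0, "wy": 0, "wz": 0},
    {"dx": -0.6, "dy": -0.9, "dz": 0, "wx": 0, "wy": 0, "wz": 0},
    {"dx": -0.6, "dy": -0.9, "dz": 0, "wx": 0, "wy": 0, "wz": 0},
    {"dx": -0.6, "dy": -0.9, "dz": 0, "wx": 0, "wy": 0, "wz": 0},
  ],
)

```text
time_s: 67.2
eef_pos: [402.3, -404.6, 179.0]
ee_rot: [0.001, 0.804, 0.595, 0.0]
force: [0.2, -0.1, 1.0]
grip_width: 0.281
grip_force: 0.0
```

```bash
python3 - <<'E'
from h import *
a=cap('top');b=cap('side')
print(lm(b,'side','lever_grip')[:2],lm(a,'top','lever_grip')[:2])
print([lm(x,n,l)[:2] for x,n in((a,'top'),(b,'side')) for l in('bar_short','bar_mid','bar_long','pendant1')])
cv2.imwrite('pics/t7.png',np.vstack([cv2.resize(a['frame'][130:260,290:510],None,fx=3.4,fy=2.7*1.0,interpolation=cv2.INTER_CUBIC)]))
E
```

```text
[(0.53, [535.0, -360.0, 61.0])] [(0.67, [533.0, -360.0, 63.0]), (0.15, [684.0, -261.0, -2.0])]
[[(0.65, [636.0, 44.0, 24.0])], [(0.72, [626.0, -39.0, 24.0])], [(0.79, [376.0, 404.0, 8.0]), (0.72, [614.0, -113.0, 26.0])], [(0.68, [442.0, 9.0, 6.0]), (0.53, [446.0, 54.0, 5.0])], [(0.62, [738.0, 253.0, -3.0]), (0.47, [639.0, 43.0, 20.0])], [(0.65, [627.0, -36.0, 24.0]), (0.5, [535.0, -361.0, 60.0])], [(0.73, [305.0, 239.0, 8.0])], [(0.73, [442.0, 56.0, 3.0]), (0.66, [446.0, 101.0, 4.0])]]
```

View pics/t7.png

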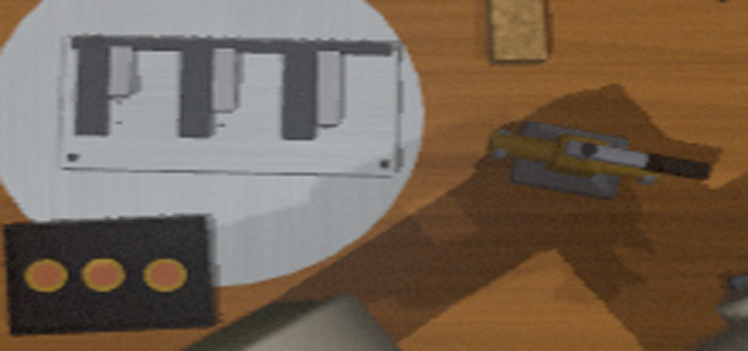

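Three bars are in their corners, three pendants are in the tray, and the lever is in line with the pipe and hard on its open stop. I'll hand in.

```bash
python3 -c "
from rig import finish_job
print(finish_job())"
```

```text
the job is handed in; nothing more can be done
None
```

I handed the job in at about 67 s: I shut the valve first, put all three pendants in the black tray, loaded the three bars (one per bay, felt stiff against fence and side strip), then opened the valve to its stop.

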